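# Take the leather honing wheel off the arbor and stand it in its rack

### The job

The nut is already off the honing machine: slide the leather-rimmed wheel straight off the open end of the shaft, without forcing it, and carry it to the empty slotted wooden stand. Turn it edge-on to the slot, lower it in gently so that it rests fully down in the V bed, and only then let go. Do not set the wheel down or drop it anywhere else, do not knock the machine, and leave the two other wheels standing in their stands.

Things in the scene. Friction and masses are not known exactly. Their poses are not given: they have to be found in the camera images.
- honing_machine: Grey bench honing machine, fixed. Origin: underside of its base, under the motor's middle; z up. Motor radius 58 mm, its right end face at y = -80 mm. The level steel shaft, 130 mm up, runs out along the machine's own -y (right as the robot sees it): inner flange, 28 mm across, to y = -124 mm, then plain, 16 mm across, to its open end at y = -205 mm.
- shaft_tip (a point): Centre of the shaft's free end (machine frame x = 0, y = -205 mm, z = 130 mm); axes as the machine's: the wheel comes off along -y. It is clear of the shaft when its centre is beyond y = -217 mm.
- shield_edge (a point): Middle of the upper front edge of the clear eye shield (machine frame x -45, y -142, z 281 mm). The shield, 82 mm wide along y, rises to here at 60 degrees from the guard's top (x 0, z 201), so a hand cannot come straight down on the wheel. The guard, radius 68 mm about the shaft, covers the wheel's top and rear; the front (-x) is open to fingers slanting forward and down 40 to 50 degrees.
- leather_wheel_center (a point): The wheel to move: pale wooden disc, brown leather rim, brass bush, 100 mm across, 24 mm thick, bore 20 mm; origin at its centre, y axis along the bore; about 0.17 kg. At first it hangs on the shaft, centre 2 mm below the shaft's axis, at y = -136 to -148 mm in the machine frame; 44 mm or more is free between its left face and the motor. Grip its upper front rim, a finger on each flat face.
- stand_a: The empty wheel stand, fixed: pale wooden block 124 mm long (x), 55 wide (y), 53 high, with an open slot 29 mm wide along x between 12 mm cheeks. Origin: centre of the underside. The dark bed in the slot is a V, rising at 30 degrees from the middle to both ends: a wheel rests with its centre 66 mm above the origin, over the middle, top at 116 mm, axis along the stand's y.
- felt_wheel_center (a point): A white felt wheel that stands in another stand just like the empty one, 100 mm across, 24 mm thick, with a 20 mm bore; origin at the centre of the wheel, y axis along the bore.
- hardwood_wheel_center (a point): A dark hardwood wheel that stands in the third stand, 100 mm across, 24 mm thick, with a 20 mm bore; origin at the centre of the wheel, y axis along the bore.

How it is judged (in metres and radians):
On the way, in this order (a step that is already met when the one before it is completed fails the run):
1. the leather wheel, in the fingers, has been drawn off past the free end of the shaft (y of leather_wheel_center in the frame of honing_machine below -0.218 m and contact force between the fingers and leather_wheel above 1 N), for 0.1 s.
2. the leather wheel, still in the fingers, is edge-on in the slot of the empty stand, less than 14 mm above its bed (x of leather_wheel_center in the frame of stand_a between -0.014 and 0.014 m and y of leather_wheel_center in the frame of stand_a between -0.006 and 0.006 m and z of leather_wheel_center in the frame of stand_a between 0.055 and 0.08 m and angle between the y axis of leather_wheel_center and the y axis of stand_a, either way round below 0.25 rad and contact force between the fingers and leather_wheel above 1 N), for 0.1 s.
At the end, for the whole second after the job is handed in: The leather wheel stands at rest in the slot of the empty stand, released: its centre within 10 mm of the stand's middle along the slot, within 6 mm across it, 60 to 71 mm above the stand's underside (resting in the V bed), its axis within 0.2 rad of the stand's y axis (x of leather_wheel_center in the frame of stand_a between -0.01 and 0.01 m and y of leather_wheel_center in the frame of stand_a between -0.006 and 0.006 m and z of leather_wheel_center in the frame of stand_a between 0.06 and 0.071 m and angle between the y axis of leather_wheel_center and the y axis of stand_a, either way round below 0.2 rad and linear speed of leather_wheel below 0.02 m/s); the robot touches nothing.
It fails at once if the wheel is dropped or set down on the bench (height (world z) of leather_wheel_center below 0.054 m).
It fails at once if the wheel is forced against the shaft or knocked on the machine (more than 30 N) (contact force between leather_wheel and honing_machine above 30 N).
It fails at once if the robot knocks the machine (more than 20 N) (contact force between any of the arm, the fingers and honing_machine above 20 N).
It fails at once if one of the other wheels is moved by more than 15 mm (distance of any of felt_wheel_center, hardwood_wheel_center from where it was at the start of the episode above 0.015 m).
It also fails if it takes over 51 s, if anything falls off the work surface, if the arm or the gripper's body presses on something with over 40 N, if the wrist force passes 120 N, or if a joint passes its speed limit or range.

### The arm

A 6-joint arm with a two-finger parallel gripper is mounted at the origin on a cart in front of the work surface, level with it; the furniture and walls round the work are solid. World frame = base frame: x ahead of the robot, y to its left, z up, the work surface at z = 0. Lengths are in mm, angles in rad, forces in N, time in s.
With the tool pointing down it reaches from about 350 to 975 mm from the base axis. Payload 7.1 kg.
Tool frame: the origin (TCP) lies at the centre of the arm's flange, where the gripper is bolted on; the fingertips stand 182 mm ahead of it and the grasp point (between the pads) lies 163 mm ahead of it; x points along the fingers, y is the direction in which the jaws open and shut, and the axes are right-handed (so a half turn about x gives the same grasp; the last joint's range is limited). The gripper opens to 88 mm and grips with 3 to 60 N. Pads are 20 mm wide; open, the fingers measure 115 mm over their backs; the gripper's body (75 mm by 178 mm) begins 61 mm behind the grasp point.
Start: joints at [-1.147, 0.423, 1.63, -0, 1.089, -0.019], TCP at [267.809, -564.699, 404.675] pointing down, gripper open.
Joint ranges: [-3, 3], [-0.9, 2.11], [0.09, 2.58], [-1.31, 4.45], [0.11, 2.69], [-2.54, 2.54]. Speed limits (rad/s): [2.39, 2.39, 3.01, 3.14, 3.14, 3.14].

### API

Orientations are given as a rotation vector (axis times angle).
In Python, from workcell import readout, viewer, workorder, models gives the robot as it stands. The module is installed in compiled form; this text tells all that it offers.
- The arm moves only by the tool apply_moves, never from a script. Its argument "commands" is a list that holds one entry, the list of rows, each a list of 4 numbers: the shift along the world's x, y, z in m, then the turn about the world's z in rad. A call has 1 to 8 rows; each row is the pose to reach, as a shift and turn from the pose commanded when the call began; what a row does not reach only later rows make up. A row lasts 1/8 s, in which the tool goes at most 62.5 mm and 10.7 degrees, less where a joint would pass 70% of its speed; a pose out of reach is approached as far as the arm can. A call with a gripper value outside its range is refused whole. "gripper" is the finger opening in m, from 0 to 0.0878, set as the call begins (left out, the last holds). The fingers move at their own pace and stop on an object; the grip force is fixed at half the most. Time passes only in rows, so rows that repeat a pose let the fingers close. It gives the time, the measured TCP pose, the force and the opening at its end, in the units of the state.
- readout.get_obs(): the state, without advancing time (a new reading comes with each control period).
- viewer.get_image(name): name is "side" or "top" or "wrist"; returns a dict with "color" (384x512x3 uint8, red, green, blue), "vertical_fov" (degrees; the focal length in pixels is half the picture's height over the tangent of half this angle, whatever the lens; pixels are square), "cx", "cy" (the principal point, pixels), "rvec" (rotation vector, rad) and "tvec" (3), from world to camera coordinates, as OpenCV has them. Camera axes: x right, y down, z forward; pixel columns grow to the right and rows downward; lengths in mm; the calibration is good to about 2 mm. A picture is of the moment at which its call begins. There is no depth.
- workorder.close_job(): hands the job in, once; it reports no verdict.
Trained networks look in the newest picture that a camera, given by its name, has taken for a name from the list of things; names that differ only in an ending like _2 or _b are one class to them, and where a whole thing is asked for, a point or a joint stands for the part that bears it (a point fixed in the world has none). Each returns a list of dicts, best first, with "conf" (0 to 1); they miss things now and then, are a little off and sometimes report something else, mostly with a low value. They report only what shows in the picture. A call takes as long as a camera call.
- models.search_frame(camera, label): "position" ([x, y, z] in mm, in world coordinates, good to about 4 mm: the middle of the surface that is visible of it).
- models.place_of(camera, label): "position" ([x, y, z] in mm, in world coordinates, good to about 4 mm: a listed point, or the origin of a listed thing).
The state is a dict: "t": time; "qpos": joint angles; "qvel": joint speeds; "joint_torque": joint torques, N m; "ee_pos": TCP position; "orientation": TCP orientation; "ft_force": force on the tool from outside, world axes, zero at the start; "moment": the same for the moment, N m; "width": finger opening in mm.
Only numpy, scipy, OpenCV 4.12 (cv2) and the standard library are available. Lean on these libraries where they do the work, as an engineer would, in place of code of your own. Each camera call takes 0.05 s, during which the arm holds its last target.

## Working session

There is one attempt and no reset: what is moved stays moved. The work goes in short steps, Python scripts to look and compute and a tool call to move; the robot and the scene stay as the last step left them, time stands still between calls to the robot, and variables do not carry over. Pictures are saved under pics/ and viewed, and the job is handed in when it is done.

Besides the shell and the picture viewer there is one more tool, called after "Call:" as a command line: name --argument value ..., lists and objects as JSON in quotes. apply_moves: Moves the arm, as the interface text tells. Its arguments: {"type":"object","properties":{"commands":{"type":"array","items":{"type":"array","items":{"type":"array","items":{"type":"number"}}}},"gripper":{"type":"number"}},"required":["commands"]}

```bash
mkdir -p pics
cat > h.py <<'E'
from workcell import readout, viewer, workorder, models
import numpy as np, cv2
from scipy.spatial.transform import Rotation as R
def snap(n,f):
    im=viewer.get_image(n); cv2.imwrite('pics/'+f,im['color'][:,:,::-1]); return im
E
python3 - <<'E'
from h import *
o=readout.get_obs(); print(o); print(R.from_rotvec(o['orientation']).as_matrix().round(3))
for n in ['side','top','wrist']:
    im=snap(n,n+'0.png'); print(n,im['vertical_fov'],im['cx'],im['cy'],(-R.from_rotvec(im['rvec']).as_matrix().T@im['tvec']).round())
    for l in ['honing_machine','shaft_tip','shield_edge','leather_wheel_center','stand_a','felt_wheel_center','hardwood_wheel_center']:
        print(l,[(np.round(d['position']),round(d['conf'],2)) for d in models.place_of(n,l)])
print(readout.get_obs()['t'])
E
```

```text
{'t': 0.0, 'qpos': array([-1.14699126e+00,  4.23817947e-01,  1.63068794e+00, -1.75434667e-05,
        1.08858204e+00, -1.90126549e-02]), 'qvel': array([-0.00184802, -0.00015127,  0.00047211,  0.00105179, -0.00033452,
        0.00060116]), 'joint_torque': array([-3.93560940e-04, -5.44624364e+01, -2.73662496e+01,  6.43780734e-02,
        2.27545534e-02, -1.24000489e-04]), 'ee_pos': array([ 267.70411962, -564.45658783,  403.91659256]), 'orientation': array([ 1.97631275,  0.44642758, -1.97695257]), 'ft_force': array([-0.16979542, -0.06197382, -0.00347875]), 'moment': array([ 0.02821208,  0.00026895, -0.03816718]), 'width': 87.89726178014205}
[[-0.001  0.428 -0.904]
 [ 0.001 -0.904 -0.428]
 [-1.    -0.001 -0.   ]]
side 57.00788976618583 259.7526950289117 184.40775246732028 [193. 887. 563.]
honing_machine [(array([565., 293.,  -3.]), 0.85)]
shaft_tip []
shield_edge [(array([506., 155., 279.]), 0.89)]
leather_wheel_center [(array([548., 147., 127.]), 0.76)]
stand_a [(array([ 515., -214.,    1.]), 0.65)]
felt_wheel_center [(array([507., -90.,  65.]), 0.57)]
hardwood_wheel_center [(array([ 518., -344.,   66.]), 0.97)]
top 57.46328727069292 255.90189873418495 194.3607993055628 [4.190e+02 1.000e+00 1.268e+03]
honing_machine [(array([561., 296.,   6.]), 0.81)]
shaft_tip [(array([545.,  87., 129.]), 0.9)]
shield_edge [(array([503., 158., 280.]), 0.88)]
leather_wheel_center [(array([551., 148., 127.]), 0.36)]
stand_a [(array([ 521., -212.,   -0.]), 0.92)]
felt_wheel_center [(array([510., -91.,  65.]), 0.66)]
hardwood_wheel_center [(array([ 519., -340.,   64.]), 0.61)]
wrist 63.350762303674706 256.3507753731301 193.06449903667837 [ 331. -534.  385.]
honing_machine []
shaft_tip []
shield_edge []
leather_wheel_center []
stand_a []
felt_wheel_center []
hardwood_wheel_center []
1.2
```

View pics/side0.png

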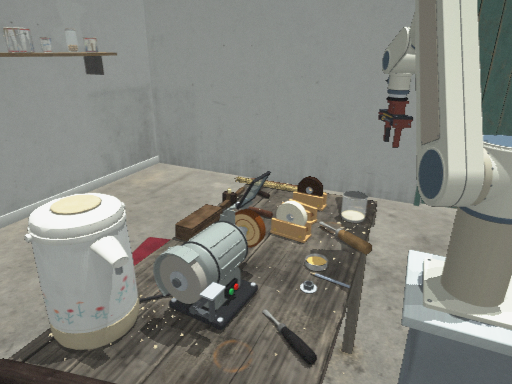

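View pics/top0.png

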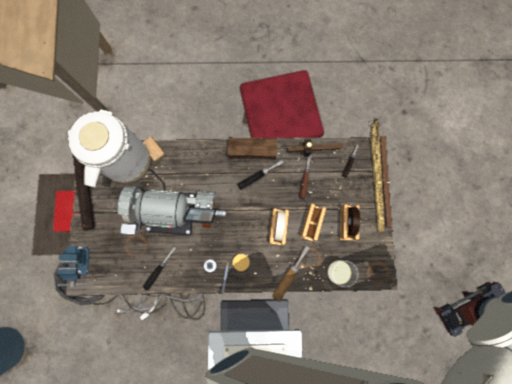

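View pics/wrist0.png

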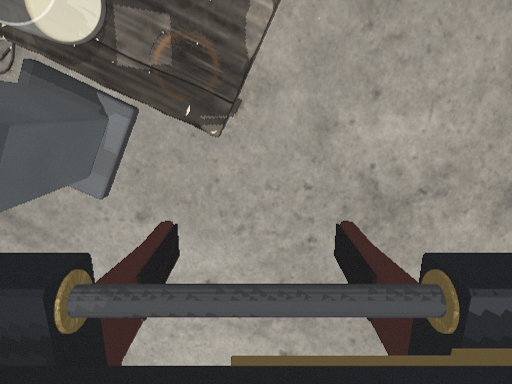

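Call:
apply_moves --commands '[[[0,0,0.06,0],[0,0,0.12,0],[0,0,0.18,0],[0,0,0.24,0],[0,0,0.3,0],[0,0,0.36,0],[0,0,0.42,0],[0,0,0.48,0]]]'

```text
t: 2.2
ee_pos: [267.5, -564.0, 886.9]
orientation: [1.976, 0.444, -1.976]
ft_force: [-0.1, -0.3, -0.1]
width: 87.6
```

Run:
```python
from h import *
o=readout.get_obs(); print(o['t'],o['ee_pos'],o['qpos'].round(3)); print(R.from_rotvec(o['orientation']).as_matrix().round(3))
```

```text
2.2 [ 267.49903005 -564.04431602  886.9251142 ] [-1.147  0.289  0.786  0.     2.066 -0.019]
[[ 0.     0.428 -0.904]
 [-0.001 -0.904 -0.428]
 [-1.     0.001  0.   ]]
```

Call:
apply_moves --commands '[[[0,0,0.06,0],[0,0,0.12,0],[0,0,0.18,0],[0,0,0.24,0],[0,0,0.3,0],[0,0,0.36,0]]]'

```text
t: 2.95
ee_pos: [235.4, -496.3, 1077.8]
orientation: [1.971, 0.413, -1.958]
ft_force: [-0.2, -0.1, -0.3]
width: 87.7
```

Run:
```python
from h import *
o=readout.get_obs(); print(o['t'],o['ee_pos'],o['qpos'].round(3)); print(R.from_rotvec(o['orientation']).as_matrix().round(3))
```

```text
2.95 [ 235.41767014 -496.2661345  1077.80241051] [-1.150e+00  4.340e-01  8.600e-02  1.000e-03  2.591e+00 -2.100e-02]
[[ 0.013  0.428 -0.904]
 [-0.027 -0.903 -0.428]
 [-1.     0.03   0.   ]]
```

Call:
apply_moves --commands '[[[0,0,-0.06,0],[0,0,-0.12,0]]]'

```text
t: 3.2
ee_pos: [236.7, -499.1, 993.1]
orientation: [1.97, 0.407, -1.955]
ft_force: [0.7, -0.8, 1.0]
width: 87.7
```

Run:
```python
from h import *
o=readout.get_obs(); print(o['t'],o['ee_pos'],o['qpos'].round(3)); print(R.from_rotvec(o['orientation']).as_matrix().round(4))
```

```text
3.2 [ 236.66567091 -499.07213812  993.13181737] [-1.150e+00  2.360e-01  6.160e-01  1.000e-03  2.254e+00 -2.100e-02]
[[ 1.470e-02  4.282e-01 -9.036e-01]
 [-3.160e-02 -9.030e-01 -4.284e-01]
 [-9.994e-01  3.490e-02  2.000e-04]]
```

Call:
apply_moves --commands '[[[0.107,-0.225,0,0],[0.107,-0.225,0,0],[0.107,-0.225,0,0],[0.107,-0.225,0,0]]]'

```text
t: 3.7
ee_pos: [312.4, -658.4, 942.0]
orientation: [1.967, 0.389, -1.944]
ft_force: [-0.5, -0.2, -0.6]
width: 87.8
```

```bash
cat > s.py <<'E'
from h import *
o=readout.get_obs(); M=R.from_rotvec(o['orientation']).as_matrix()
print(o['t'],o['ee_pos'].round(1),o['qpos'].round(3),'F',o['ft_force'].round(1),round(o['width'],1)); print(M.round(3).tolist(),'r',np.hypot(*o['ee_pos'][:2]).round(),'tilt',np.arccos(-M[2,0]).round(3),'tilt az',np.degrees(np.arctan2(M[1,0],M[0,0])).round(1),'jaw az',np.degrees(np.arctan2(M[1,1],M[0,1])).round(1))
E
python3 s.py
```

```text
3.7 [ 312.4 -658.4  942. ] [-1.144e+00  6.470e-01  8.800e-02  1.000e-03  2.354e+00 -1.500e-02] F [-0.5 -0.2 -0.6] 87.8
[[0.022, 0.428, -0.904], [-0.047, -0.902, -0.428], [-0.999, 0.052, -0.0]] r 729.0 tilt 0.052 tilt az -64.6 jaw az -64.6
```

```bash
cat > kin.py <<'E'
import numpy as np
from scipy.optimize import least_squares
# q2,q3,q5,r,z
D=np.array([[.4238,1.6307,1.0886,624.7,403.9],[.289,.786,2.066,624.2,886.9],[.434,.086,2.591,549.3,1077.8],[.236,.616,2.254,552.4,993.1],[.647,.088,2.354,728.8,942]])
def fk(p,q2,q3,q5):
    r0,h,a2,a3,b,L=p
    c=q2; e=q2+q3+b; t=q2+q3+q5
    return r0+a2*np.sin(c)+a3*np.sin(e)+L*np.sin(t), h+a2*np.cos(c)+a3*np.cos(e)+L*np.cos(t)
def res(p):
    r,z=fk(p,D[:,0],D[:,1],D[:,2]); return np.r_[r-D[:,3],z-D[:,4]]
if __name__=='__main__':
    for L in (80,100,150):
        s=least_squares(lambda p:np.r_[res(p),(p[5]-L)*.01],[0,400,400,400,0,L]); print(s.x.round(2),s.cost,res(s.x).round(1))
E
python3 kin.py
```

```text
[5.0000e-01 3.0395e+02 5.6283e+02 4.9091e+02 1.6000e-01 1.1870e+02] 0.11112136333324182 [-0.   0.2 -0.1 -0.   0.   0.1 -0.   0.1  0.  -0.1]
[5.3000e-01 3.0646e+02 5.6269e+02 4.9092e+02 1.6000e-01 1.2115e+02] 0.051273440958780676 [-0.   0.1 -0.1  0.   0.   0.1 -0.   0.1  0.  -0.1]
[5.8000e-01 3.1275e+02 5.6233e+02 4.9092e+02 1.6000e-01 1.2726e+02] 0.05526126859035186 [-0.   0.  -0.2  0.1  0.1  0.  -0.   0.1  0.  -0.1]
```

Call:
apply_moves --commands '[[[0.015,0.06,-0.004,0],[0.03,0.12,-0.008,0],[0.045,0.18,-0.012,0],[0.06,0.24,-0.016,0],[0.075,0.3,-0.02,0],[0.09,0.36,-0.025,0],[0.105,0.42,-0.03,0],[0.12,0.48,-0.035,0]]]'

```text
t: 4.7
ee_pos: [426.9, -182.2, 913.6]
orientation: [1.972, 0.382, -1.935]
ft_force: [0.5, -0.1, -0.3]
width: 87.5
```

Call:
apply_moves --commands '[[[0.015,0.06,0,0],[0.03,0.12,0,0],[0.045,0.18,0,0],[0.06,0.24,0,0],[0.075,0.3,0,0],[0.09,0.36,0,0],[0.105,0.42,0,0],[0.12,0.48,0,0]]]'

```text
t: 5.7
ee_pos: [547.1, 295.9, 914.2]
orientation: [1.975, 0.389, -1.936]
ft_force: [1.3, 0.2, -0.0]
width: 88.1
```

```bash
python3 s.py
```

```text
5.7 [547.1 295.9 914.2] [ 0.488  0.306  0.704 -0.064  2.125  1.582] F [ 1.3  0.2 -0. ] 88.1
[[0.03, 0.428, -0.903], [-0.046, -0.902, -0.429], [-0.999, 0.054, -0.008]] r 622.0 tilt 0.055 tilt az -56.6 jaw az -64.6
```

Call:
apply_moves --commands '[[[1.3,0.75,1.2,0],[1.3,0.75,1.2,0],[1.3,0.75,1.2,0],[1.3,0.75,1.2,0]]]'

```text
t: 6.2
ee_pos: [528.8, 295.9, 1024.4]
orientation: [1.794, 0.349, -2.087]
ft_force: [-0.3, 0.5, 1.7]
width: 87.7
```

```bash
python3 s.py
```

```text
6.2 [ 528.8  295.9 1024.4] [ 0.499  0.528  0.086 -0.091  2.69   1.553] F [-0.3  0.5  1.7] 87.7
[[-0.125, 0.428, -0.895], [-0.113, -0.903, -0.415], [-0.986, 0.049, 0.161]] r 606.0 tilt 0.169 tilt az -137.8 jaw az -64.6
```

Call:
apply_moves --commands '[[[0.7,0.4,-0.2,0],[0.7,0.4,-0.2,0],[0.7,0.4,-0.2,0],[0.7,0.4,-0.2,0]]]'

```text
t: 6.7
ee_pos: [587.9, 336.5, 956.9]
orientation: [1.678, 0.321, -2.169]
ft_force: [0.2, -0.8, 0.8]
width: 88.0
```

```bash
python3 s.py
```

```text
6.7 [587.9 336.5 956.9] [ 0.508  0.633  0.086 -0.07   2.689  1.584] F [ 0.2 -0.8  0.8] 88.0
[[-0.216, 0.428, -0.878], [-0.155, -0.903, -0.401], [-0.964, 0.05, 0.262]] r 677.0 tilt 0.27 tilt az -144.3 jaw az -64.6
```

Call:
apply_moves --commands '[[[0.7,0.4,-0.3,0],[0.7,0.4,-0.3,0],[0.7,0.4,-0.3,0],[0.7,0.4,-0.3,0],[0.7,0.4,-0.3,0],[0.7,0.4,-0.3,0]]]'

```text
t: 7.45
ee_pos: [647.7, 377.0, 871.4]
orientation: [1.54, 0.284, -2.255]
ft_force: [0.2, 0.5, 1.0]
width: 88.0
```

```bash
python3 s.py
```

```text
7.45 [647.7 377.  871.4] [ 0.515  0.753  0.086 -0.051  2.689  1.611] F [0.2 0.5 1. ] 88.0
[[-0.318, 0.429, -0.846], [-0.205, -0.902, -0.38], [-0.926, 0.053, 0.375]] r 749.0 tilt 0.388 tilt az -147.1 jaw az -64.6
```

Call:
apply_moves --commands '[[[0.6,0.35,-0.7,0],[0.6,0.35,-0.7,0],[0.6,0.35,-0.7,0],[0.6,0.35,-0.7,0]]]'

```text
t: 7.95
ee_pos: [763.6, 444.6, 672.0]
orientation: [1.552, 0.288, -2.248]
ft_force: [1.4, 0.3, 1.2]
width: 88.0
```

```bash
python3 s.py
```

```text
7.95 [763.6 444.6 672. ] [ 0.517  0.982  0.087 -0.034  2.45   1.632] F [1.4 0.3 1.2] 88.0
[[-0.309, 0.428, -0.849], [-0.201, -0.902, -0.382], [-0.929, 0.052, 0.365]] r 884.0 tilt 0.378 tilt az -147.0 jaw az -64.6
```

Call:
apply_moves --commands '[[[0.7,0.4,1.2,0],[0.7,0.4,1.2,0],[0.7,0.4,1.2,0],[0.7,0.4,1.2,0]]]'

```text
t: 8.45
ee_pos: [712.8, 413.8, 777.7]
orientation: [1.59, 0.299, -2.227]
ft_force: [0.6, -0.5, 1.1]
width: 87.8
```

```bash
python3 s.py
```

```text
8.45 [712.8 413.8 777.7] [ 0.515  0.863  0.086 -0.04   2.537  1.623] F [ 0.6 -0.5  1.1] 87.8
[[-0.283, 0.428, -0.859], [-0.186, -0.903, -0.388], [-0.941, 0.05, 0.335]] r 824.0 tilt 0.345 tilt az -146.6 jaw az -64.7
```

Call:
apply_moves --commands '[[[0.8,0.46,0.4,0],[0.8,0.46,0.4,0],[0.8,0.46,0.4,0],[0.8,0.46,0.4,0]]]'

```text
t: 8.95
ee_pos: [730.5, 423.0, 750.3]
orientation: [1.615, 0.306, -2.212]
ft_force: [-0.7, 0.4, 0.1]
width: 87.9
```

```bash
python3 s.py
```

```text
8.95 [730.5 423.  750.3] [ 0.514  0.893  0.086 -0.038  2.485  1.624] F [-0.7  0.4  0.1] 87.9
[[-0.265, 0.427, -0.864], [-0.176, -0.903, -0.392], [-0.948, 0.049, 0.314]] r 844.0 tilt 0.324 tilt az -146.3 jaw az -64.7
```

Call:
apply_moves --commands '[[[-0.05,-0.03,-0.02,0],[-0.1,-0.06,-0.04,0],[-0.14,-0.08,-0.06,0]]]'

```text
t: 9.32
ee_pos: [620.5, 359.3, 705.6]
orientation: [1.619, 0.307, -2.21]
ft_force: [0.9, 1.0, 0.3]
width: 87.8
```

Call:
apply_moves --commands '[[[4.8,2.8,1.8,0],[4.8,2.8,1.8,0],[4.8,2.8,1.8,0]]]'

```text
t: 9.7
ee_pos: [734.4, 425.8, 745.5]
orientation: [1.636, 0.312, -2.2]
ft_force: [37.6, 23.0, 82.8]
width: 87.9
```

```bash
python3 s.py
```

```text
9.7 [734.4 425.8 745.5] [ 0.515  0.898  0.086 -0.037  2.462  1.626] F [37.6 23.  82.8] 87.9
[[-0.25, 0.427, -0.869], [-0.168, -0.903, -0.395], [-0.954, 0.047, 0.297]] r 849.0 tilt 0.306 tilt az -146.1 jaw az -64.7
```

```bash
cat > sim.py <<'E'
import numpy as np
from scipy.optimize import least_squares
p=(0.53,306.46,562.69,490.92,.16,121.15)
def fk(q):
    r0,h,a2,a3,b,L=p; t=q.sum(); e=q[0]+q[1]+b
    return np.array([r0+a2*np.sin(q[0])+a3*np.sin(e)+L*np.sin(t),h+a2*np.cos(q[0])+a3*np.cos(e)+L*np.cos(t)])/1000,t
lo=np.array([-.9,.087,.11]);hi=np.array([2.11,2.58,2.69])
def row(q,tp,tt,w):
    f=lambda x:np.r_[fk(x)[0]-tp,w*(fk(x)[1]-tt)]
    return least_squares(f,np.clip(q,lo+1e-6,hi-1e-6),bounds=(lo,hi)).x
def call(q,d,n,w,mode):
    P0,T0=fk(q); G=P0+np.array(d); P=P0.copy()
    for i in range(n):
        if mode=='step': # step from reached
            s=G-P; L=np.linalg.norm(s); tp=P+s*min(1,.0625/max(L,1e-9)); q=row(q,tp,T0,w); P=fk(q)[0]
        elif mode=='cmd': # step from last target (unreached) 
            s=G-P; L=np.linalg.norm(s); P=P+s*min(1,.0625/max(L,1e-9)); q=row(q,P,T0,w)
        elif mode=='full':
            q=row(q,G,T0,w)
    return q
tests=[('C',[.289,.786,2.066],(0,.36),6,[.434,.086,2.591]),('E',[.236,.616,2.254],(.249,0),4,[.647,.088,2.354]),
('4',[.306,.704,2.125],(1.5,1.2),4,[.528,.086,2.69]),('5',[.528,.088,2.69],(.806,-.2),4,[.633,.086,2.689]),('6',[.633,.088,2.689],(.806,-.3),6,[.753,.086,2.689]),
('7',[.753,.088,2.689],(.69,-.7),4,[.982,.087,2.45]),('8',[.982,.088,2.45],(.8,1.2),4,[.863,.086,2.537]),('9',[.863,.088,2.537],(.92,.4),4,[.893,.086,2.485])]
if __name__=='__main__':
  for mode in('step','cmd','full'):
    for w in (.2,.4,.65,1):
      print(mode,w)
      for n,q,d,k,o in tests:
        r=call(np.array(q),d,k,w,mode); print('  ',n,r.round(3),o,'dt',(r.sum()-sum(q)).round(3),round(sum(o)-sum(q),3))
E
python3 sim.py
```

```text
step 0.2
   C [0.428 0.087 2.514] [0.434, 0.086, 2.591] dt -0.112 -0.03
   E [0.642 0.087 2.255] [0.647, 0.088, 2.354] dt -0.122 -0.017
   4 [0.621 0.087 2.285] [0.528, 0.086, 2.69] dt -0.142 0.169
   5 [0.722 0.087 2.419] [0.633, 0.086, 2.689] dt -0.078 0.102
   6 [0.908 0.087 2.311] [0.753, 0.086, 2.689] dt -0.103 0.118
   7 [0.982 0.087 2.423] [0.982, 0.087, 2.45] dt -0.038 -0.011
   8 [0.876 0.087 2.439] [0.863, 0.086, 2.537] dt -0.118 -0.034
   9 [0.889 0.087 2.38 ] [0.893, 0.086, 2.485] dt -0.133 -0.024
step 0.4
   C [0.436 0.087 2.593] [0.434, 0.086, 2.591] dt -0.025 -0.03
   E [0.647 0.087 2.341] [0.647, 0.088, 2.354] dt -0.03 -0.017
   4 [0.629 0.087 2.386] [0.528, 0.086, 2.69] dt -0.033 0.169
   5 [0.726 0.087 2.474] [0.633, 0.086, 2.689] dt -0.019 0.102
   6 [0.914 0.087 2.385] [0.753, 0.086, 2.689] dt -0.025 0.118
   7 [0.984 0.087 2.449] [0.982, 0.087, 2.45] dt -0.01 -0.011
   8 [0.883 0.087 2.523] [0.863, 0.086, 2.537] dt -0.027 -0.034
   9 [0.896 0.087 2.475] [0.893, 0.086, 2.485] dt -0.03 -0.024
step 0.65
   C [0.437 0.087 2.607] [0.434, 0.086, 2.591] dt -0.009 -0.03

[... 4365 characters left out ...]
 7 [1.469 0.087 1.855] [0.982, 0.087, 2.45] dt -0.119 -0.011
   8 [0.676 0.087 2.524] [0.863, 0.086, 2.537] dt -0.233 -0.034
   9 [0.944 0.087 2.232] [0.893, 0.086, 2.485] dt -0.225 -0.024
full 1
   C [0.415 0.087 2.627] [0.434, 0.086, 2.591] dt -0.012 -0.03
   E [0.663 0.087 2.348] [0.647, 0.088, 2.354] dt -0.008 -0.017
   4 [0.713 0.087 2.148] [0.528, 0.086, 2.69] dt -0.186 0.169
   5 [1.036 0.087 2.129] [0.633, 0.086, 2.689] dt -0.054 0.102
   6 [1.156 0.087 2.111] [0.753, 0.086, 2.689] dt -0.057 0.118
   7 [1.471 0.087 1.922] [0.982, 0.087, 2.45] dt -0.05 -0.011
   8 [0.683 0.087 2.672] [0.863, 0.086, 2.537] dt -0.079 -0.034
   9 [0.949 0.087 2.366] [0.893, 0.086, 2.485] dt -0.086 -0.024
```

Run:
```python
from sim import *
a,_=fk(np.array([.898,.086,2.462])); 
for q in([.668,.09,2.689],[.70,.09,2.656]):
    b,t=fk(np.array(q)); d=b-a; print(t, a,b,d, 'xyz',d[0]*np.cos(.52),d[0]*np.sin(.52),d[1])
```

```text
3.447 [0.85117057 0.74475405] [0.70262337 0.93085264] [-0.1485472   0.18609859] xyz -0.12891211074597875 -0.07381015407032336 0.18609858856159145
3.446 [0.85117057 0.74475405] [0.72603476 0.90680881] [-0.12513581  0.16205477] xyz -0.10859525373603654 -0.06217749723574942 0.16205476611797098
```

Call:
apply_moves --commands '[[[-0.032,-0.019,0.047,0],[-0.064,-0.037,0.093,0],[-0.097,-0.055,0.14,0],[-0.129,-0.074,0.186,0],[-0.129,-0.074,0.186,0]]]'

```text
t: 10.32
ee_pos: [601.5, 349.7, 936.9]
orientation: [1.65, 0.316, -2.192]
ft_force: [-0.1, -0.4, 0.3]
width: 87.7
```

Call:
apply_moves --commands '[[[0.7,0.4,-0.3,0],[0.7,0.4,-0.3,0],[0.7,0.4,-0.3,0]]]'

```text
t: 10.7
ee_pos: [652.6, 380.3, 863.4]
orientation: [1.527, 0.283, -2.264]
ft_force: [-0.1, -1.4, -0.2]
width: 87.9
```

```bash
python3 s.py
```

```text
10.7 [652.6 380.3 863.4] [ 0.515  0.763  0.088 -0.043  2.689  1.618] F [-0.1 -1.4 -0.2] 87.9
[[-0.328, 0.428, -0.842], [-0.207, -0.902, -0.378], [-0.922, 0.051, 0.385]] r 755.0 tilt 0.398 tilt az -147.7 jaw az -64.6
```

Call:
apply_moves --commands '[[[0.7,0.4,-0.3,0],[0.7,0.4,-0.3,0],[0.7,0.4,-0.3,0]]]'

```text
t: 11.08
ee_pos: [688.1, 401.4, 801.9]
orientation: [1.433, 0.258, -2.315]
ft_force: [0.3, 0.9, -0.4]
width: 87.8
```

Call:
apply_moves --commands '[[[0.7,0.4,-0.35,0],[0.7,0.4,-0.35,0],[0.7,0.4,-0.35,0]]]'

```text
t: 11.45
ee_pos: [719.6, 419.7, 736.8]
orientation: [1.337, 0.231, -2.363]
ft_force: [-0.4, -0.3, -0.0]
width: 87.6
```

```bash
python3 s.py
```

```text
11.45 [719.6 419.7 736.8] [ 0.516  0.922  0.087 -0.029  2.689  1.634] F [-0.4 -0.3 -0. ] 87.6
[[-0.453, 0.431, -0.78], [-0.272, -0.9, -0.34], [-0.849, 0.058, 0.525]] r 833.0 tilt 0.557 tilt az -149.1 jaw az -64.4
```

Call:
apply_moves --commands '[[[0.7,0.4,-0.42,0],[0.7,0.4,-0.42,0],[0.7,0.4,-0.42,0]]]'

```text
t: 11.82
ee_pos: [746.4, 435.1, 669.7]
orientation: [1.24, 0.205, -2.406]
ft_force: [-0.6, -0.2, 0.1]
width: 87.8
```

Call:
apply_moves --commands '[[[0.7,0.4,-0.5,0],[0.7,0.4,-0.5,0],[0.7,0.4,-0.5,0],[0.7,0.4,-0.5,0]]]'

```text
t: 12.32
ee_pos: [771.1, 449.1, 591.7]
orientation: [1.129, 0.174, -2.449]
ft_force: [-0.1, 0.4, -0.1]
width: 87.6
```

```bash
python3 s.py
```

```text
12.325 [771.1 449.1 591.7] [ 0.515  1.09   0.087 -0.019  2.689  1.644] F [-0.1  0.4 -0.1] 87.6
[[-0.572, 0.437, -0.694], [-0.334, -0.897, -0.289], [-0.749, 0.066, 0.659]] r 892.0 tilt 0.724 tilt az -149.7 jaw az -64.1
```

Run:
```python
import cv2
a=cv2.imread('pics/top0.png')
cv2.imwrite('pics/z1.png',cv2.resize(a[180:260,255:375],None,fx=6,fy=6,interpolation=cv2.INTER_CUBIC))
cv2.imwrite('pics/z2.png',cv2.resize(a[170:250,110:240],None,fx=6,fy=6,interpolation=cv2.INTER_CUBIC))
b=cv2.imread('pics/side0.png')
cv2.imwrite('pics/z3.png',cv2.resize(b[160:260,180:340],None,fx=5,fy=5,interpolation=cv2.INTER_CUBIC))
```

```text
(no output)
```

View pics/z1.png

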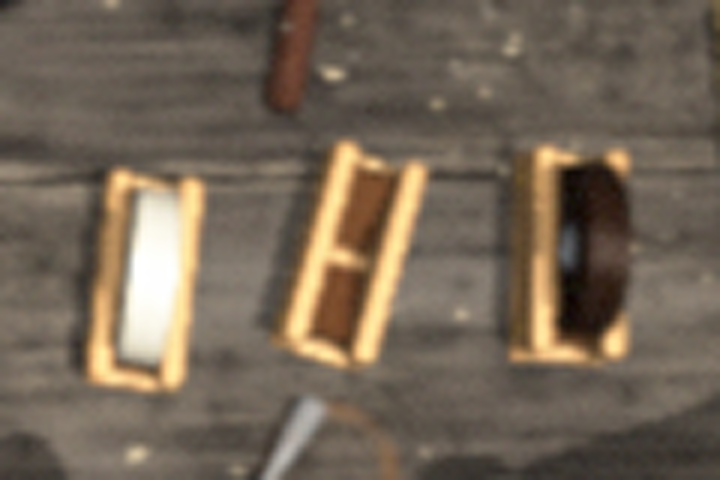

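View pics/z2.png

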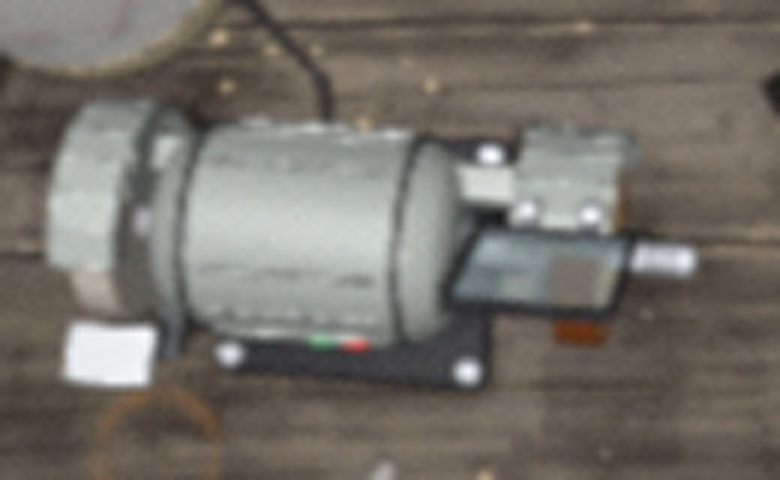

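View pics/z3.png

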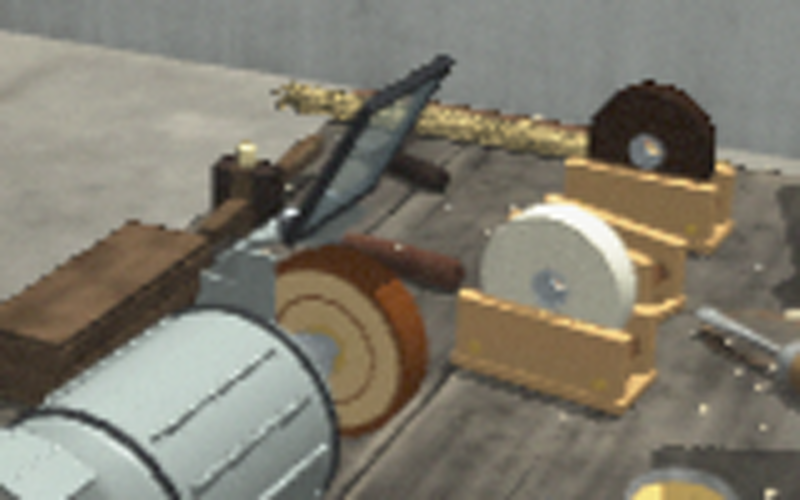

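```bash
cat >> h.py <<'E'
def pix2plane(im,u,v,z):
    f=im['color'].shape[0]/2/np.tan(np.radians(im['vertical_fov'])/2)
    Rm=R.from_rotvec(im['rvec']).as_matrix(); C=-Rm.T@np.array(im['tvec'])
    d=Rm.T@np.array([(u-im['cx'])/f,(v-im['cy'])/f,1]); return C+d*(z-C[2])/d[2]
def proj(im,P):
    f=im['color'].shape[0]/2/np.tan(np.radians(im['vertical_fov'])/2)
    c=R.from_rotvec(im['rvec']).as_matrix()@np.array(P)+np.array(im['tvec']); return np.array([im['cx']+f*c[0]/c[2],im['cy']+f*c[1]/c[2]])
E
python3 - <<'E'
from h import *
im=snap('top','top1.png')
c=[pix2plane(im,255+u/6,180+v/6,53) for u,v in [(340,143),(427,165),(368,365),(280,343)]]
c=np.array(c)[:,:2]; print(c.round(),c.mean(0).round(1))
for a,b in [(3,0),(2,1),(0,1),(3,2)]:
    d=c[b]-c[a]; print(np.linalg.norm(d).round(1),np.degrees(np.arctan2(d[1],d[0])).round(1))
m=[pix2plane(im,110+u/6,170+v/6,z)[:2] for u,v,z in [(230,353,12),(467,372,12),(695,262,130)]]
d=m[1]-m[0]; print(np.array(m).round(1),np.degrees(np.arctan2(d[1],d[0])))
for l in ['honing_machine','shaft_tip','leather_wheel_center','stand_a','shield_edge']:
  for n in ['top','side']:
    print(l,n,[(np.round(d['position'],1),round(d['conf'],2)) for d in models.place_of(n,l)])
E
python3 s.py
```

```text
[[ 582. -207.]
 [ 568. -257.]
 [ 453. -217.]
 [ 466. -167.]] [ 517.1 -212.1]
121.9 -18.8
121.7 -18.9
52.1 -105.2
51.8 -104.9
[[505.4 373.3]
 [492.1 232.5]
 [542.9  88. ]] -95.41064546786183
honing_machine top [(array([562.5, 294.8,   2.9]), 0.6), (array([ 520.5, -344.5,   67.3]), 0.49)]
honing_machine side [(array([565.4, 293.1,  -3.1]), 0.85)]
shaft_tip top [(array([543.3,  91.3, 130.2]), 0.86)]
shaft_tip side []
leather_wheel_center top [(array([553.8, 144.7, 129.5]), 0.57), (array([509.2, -92.4,  66.5]), 0.5)]
leather_wheel_center side [(array([548.5, 147.3, 127.4]), 0.76)]
stand_a top [(array([ 522.2, -210.5,   -1.4]), 0.91)]
stand_a side [(array([ 515.3, -213.8,    1.3]), 0.65)]
shield_edge top [(array([501.9, 159.3, 279.9]), 0.55)]
shield_edge side [(array([505.7, 154.8, 278.6]), 0.89)]
12.875 [770.5 448.8 593.6] [ 0.515  1.088  0.087 -0.019  2.689  1.644] F [ 0.2 -0.2 -0.1] 87.8
[[-0.571, 0.436, -0.695], [-0.333, -0.897, -0.29], [-0.75, 0.066, 0.658]] r 892.0 tilt 0.722 tilt az -149.7 jaw az -64.1
```

View pics/top1.png

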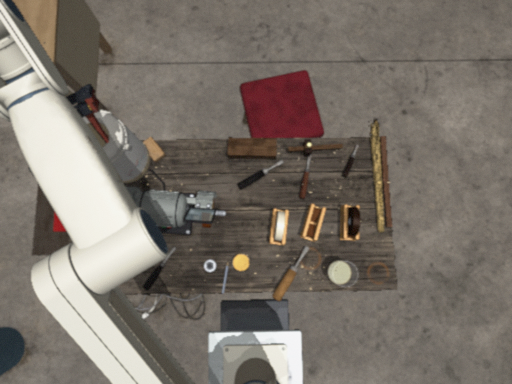

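Run:
```python
from h import *
im=viewer.get_image('side'); it=viewer.get_image('top')
for z in (250,300,350): print(z,pix2plane(im,76,203,z).round(),pix2plane(it,93,135,z).round())
```

```text
250 [830. 410. 250.] [774. 479. 250.]
300 [728. 486. 300.] [757. 455. 300.]
350 [626. 562. 350.] [739. 432. 350.]
```

Call:
apply_moves --commands '[[[-0.05,-0.035,0.01,0],[-0.1,-0.07,0.01,0],[-0.15,-0.105,0.01,0],[-0.2,-0.14,0.01,0],[-0.25,-0.17,0.0,0]]]'

```text
t: 13.6
ee_pos: [548.7, 296.7, 597.3]
orientation: [1.133, 0.175, -2.448]
ft_force: [0.1, 0.1, 1.1]
width: 87.5
```

```bash
python3 s.py
```

```text
13.6 [548.7 296.7 597.3] [ 0.483  0.43   1.253 -0.037  2.18   1.616] F [0.1 0.1 1.1] 87.5
[[-0.571, 0.436, -0.696], [-0.333, -0.897, -0.29], [-0.751, 0.066, 0.657]] r 624.0 tilt 0.722 tilt az -149.7 jaw az -64.1
```

Call:
apply_moves --commands '[[[-0.04,-0.03,-0.03,0],[-0.075,-0.055,-0.075,-0.1],[-0.11,-0.08,-0.12,-0.25],[-0.145,-0.105,-0.165,-0.4],[-0.175,-0.129,-0.21,-0.55],[-0.175,-0.129,-0.26,-0.7],[-0.175,-0.129,-0.275,-0.85]]]'

```text
t: 14.48
ee_pos: [375.1, 168.7, 319.7]
orientation: [-1.128, 0.321, 2.546]
ft_force: [1.0, -0.2, 0.2]
width: 88.1
```

```bash
python3 s.py
```

```text
14.475 [375.1 168.7 319.7] [0.277 0.396 2.03  0.394 1.364 2.063] F [ 1.  -0.2  0.2] 88.1
[[-0.629, -0.391, -0.672], [0.212, -0.918, 0.336], [-0.748, 0.068, 0.66]] r 411.0 tilt 0.726 tilt az 161.4 jaw az -113.1
```

```bash
cat > ik.py <<'E'
from h import *
from scipy.optimize import least_squares
P=(0.53,306.46,562.69,490.92,.16,121.15)
E=lambda a,x:R.from_euler(a,x)
def Rq(q,s4=1,s6=1):
    return E('z',q[0])*E('y',q[1]+q[2])*E('z',s4*q[3])*E('y',q[4])*E('z',s6*q[5])
Kc=None
def fk(q,K,s4=1,s6=1):
    r0,h,a2,a3,b,L=P; e=q[1]+q[2]+b
    w=E('z',q[0]).apply([r0+a2*np.sin(q[1])+a3*np.sin(e),0,h+a2*np.cos(q[1])+a3*np.cos(e)])
    Rt=Rq(q,s4,s6)*K
    return w+L*Rt.as_matrix()[:,0],Rt
lo=np.array([-3,-.9,.09,-1.31,.11,-2.54]);hi=np.array([3,2.11,2.58,4.45,2.69,2.54])
def ik(p,Rt,K,q0,s4=1,s6=1):
    f=lambda q:np.r_[(fk(q,K,s4,s6)[0]-p)/1000,.4*(fk(q,K,s4,s6)[1]*Rt.inv()).as_rotvec()]
    return least_squares(f,np.clip(q0,lo+1e-4,hi-1e-4),bounds=(lo,hi))
# K from start state
q0=np.array([-1.14699,.4238,1.6307,0,1.0886,-.019]); R0=R.from_rotvec([1.97631275,.44642758,-1.97695257])
E
python3 - <<'E'
from ik import *
o=readout.get_obs()
for s4 in(1,-1):
  for s6 in (1,-1):
    K=Rq(q0,s4,s6).inv()*R0
    p,Rt=fk(o['qpos'],K,s4,s6); print(s4,s6,(p-o['ee_pos']).round(1),(Rt*R.from_rotvec(o['orientation']).inv()).as_rotvec().round(3))
E
```

```text
1 1 [  7.  -12.9  -1.7] [0. 0. 0.]
1 -1 [  7.  -12.9  -1.7] [-1.332  0.449 -1.585]
-1 1 [  31.9 -100.5   -1.7] [-0.497 -0.141  0.595]
-1 -1 [  31.9 -100.5   -1.7] [-1.518 -0.431 -1.301]
```

```bash
cat >> ik.py <<'E'
K=Rq(q0).inv()*R0
D=[([-1.147,.4238,1.6307,0,1.0886,-.019],[267.7,-564.46,403.9]),([-1.147,.289,.786,0,2.066,-.019],[267.5,-564.04,886.9]),([-1.150,.236,.616,.001,2.254,-.021],[236.7,-499.1,993.1]),
([.488,.306,.704,-.064,2.125,1.582],[547.1,295.9,914.2]),([.515,1.09,.087,-.019,2.689,1.644],[771.1,449.1,591.7]),([.483,.43,1.253,-.037,2.18,1.616],[548.7,296.7,597.3]),([.277,.396,2.03,.394,1.364,2.063],[375.1,168.7,319.7])]
def _f(x):
    global P; P=tuple(x); return np.concatenate([fk(np.array(q),K)[0]-p for q,p in D])
_s=least_squares(_f,P); P=tuple(_s.x)
E
python3 - <<'E'
from ik import *
import ik
print(np.round(ik.P,2),ik._s.fun.reshape(-1,3).round(1).tolist())
o=readout.get_obs()
M=R.from_rotvec(o['orientation'])
q=o['qpos']; p=o['ee_pos'].copy(); 
p=np.array([345,150,319.])
for k in range(0,17):
    Rt=E('z',-2.83*k/16)*M
    s=ik.ik(p,Rt,K,q); q=s.x; print(k,q.round(2),round(s.cost,6))
for p in ([355,150,280],[415,149,280]):
    s=ik.ik(np.array(p),Rt,K,q); print(p,s.x.round(3),s.cost)
E
```

```text
[-9.2000e-01  3.1231e+02  5.6822e+02  4.9158e+02  1.6000e-01  1.3407e+02] [[-9.8, -7.2, -0.9], [-10.7, -5.2, 0.2], [-11.0, -5.0, 0.3], [6.3, -10.4, 0.0], [5.5, -10.9, -0.8], [3.6, -11.6, 1.0], [1.8, -9.2, 0.2]]
0 [0.28 0.36 2.1  0.4  1.33 2.05] 0.0
1 [0.25 0.35 2.12 0.49 1.28 2.13] 0.0
2 [0.22 0.34 2.14 0.59 1.23 2.21] 0.0
3 [0.2  0.32 2.17 0.68 1.16 2.29] 0.0
4 [0.19 0.3  2.2  0.78 1.09 2.36] 0.0
5 [0.18 0.29 2.23 0.88 1.01 2.42] 0.0
6 [0.17 0.27 2.26 0.99 0.92 2.48] 0.0
7 [0.17 0.25 2.29 1.1  0.82 2.54] 0.0
8 [0.18 0.24 2.33 1.26 0.72 2.54] 1.9e-05
9 [0.2  0.23 2.36 1.43 0.61 2.54] 4e-05
10 [0.24 0.22 2.38 1.61 0.5  2.54] 3.3e-05
11 [0.28 0.19 2.4  1.79 0.39 2.54] 7e-06
12 [0.32 0.18 2.41 2.07 0.28 2.45] 0.0
13 [0.38 0.17 2.41 2.63 0.19 2.07] 0.0
14 [0.43 0.17 2.41 3.49 0.18 1.4 ] 0.0
15 [0.48 0.18 2.41 4.13 0.25 0.95] 0.0
16 [0.53 0.19 2.4  4.45 0.36 0.81] 2e-06
[355, 150, 280] [0.517 0.31  2.401 4.157 0.406 1.111] 1.013760653124701e-26
[415, 149, 280] [0.432 0.357 2.295 4.158 0.343 1.027] 6.972816991362783e-28
```

```bash
python3 - <<'E'
s=open('ik.py').read()
s=s.replace("P=(0.53,306.46,562.69,490.92,.16,121.15)","P=(0.53,306.46,562.69,490.92,.16,121.15,0.)").replace("r0,h,a2,a3,b,L=P","r0,h,a2,a3,b,L,l=P").replace("a3*np.sin(e),0,h","a3*np.sin(e),l,h")
open('ik.py','w').write(s)
E
cat > t.py <<'E'
from ik import *
import ik
print(np.round(ik.P,2),abs(ik._s.fun).max())
o=readout.get_obs()
M=R.from_rotvec(o['orientation'])
for p in ([345,150,319.],[345,150,270],[375,150,270],[400,150,270],[375,100,270],[375,50,270]):
    q=o['qpos'];out=[]
    for k in range(0,17):
        Rt=E('z',-2.83*k/16)*M
        s=ik.ik(np.array(p),Rt,K,q); q=s.x; out.append(q)
    out=np.array(out); print(p,'max j6',out[:,5].max().round(2),'j4max',out[:,3].max().round(2),'minj5',out[:,4].min().round(2),'end',q.round(2),s.cost)
for p in ([335,150,280],[355,150,280],[415,149,280]):
    s=ik.ik(np.array(p),Rt,K,q); print(p,s.x.round(3),s.cost)
E
python3 t.py
```

```text
[1.1000e-01 3.1236e+02 5.6304e+02 4.9096e+02 1.6000e-01 1.2751e+02
 1.1910e+01] 0.22672167377271535
[345, 150, 319.0] max j6 2.54 j4max 4.43 minj5 0.17 end [0.49 0.19 2.39 4.43 0.34 0.78] 4.895239461605558e-15
[345, 150, 270] max j6 2.35 j4max 4.04 minj5 0.35 end [0.49 0.34 2.41 4.04 0.42 1.21] 6.67314274669752e-27
[375, 150, 270] max j6 2.4 j4max 4.04 minj5 0.31 end [0.44 0.36 2.36 4.04 0.39 1.17] 1.8187002578418753e-26
[400, 150, 270] max j6 2.45 j4max 4.04 minj5 0.28 end [0.41 0.38 2.31 4.04 0.36 1.13] 1.4878119474023724e-25
[375, 100, 270] max j6 2.37 j4max 3.75 minj5 0.33 end [0.3  0.34 2.4  3.75 0.36 1.33] 1.935411070219064e-20
[375, 50, 270] max j6 2.35 j4max 3.43 minj5 0.35 end [0.13 0.34 2.42 3.43 0.35 1.51] 4.419846297119525e-27
[335, 150, 280] [0.502 0.301 2.424 4.11  0.409 1.148] 2.737877992420155e-18
[355, 150, 280] [0.471 0.316 2.39  4.103 0.387 1.125] 3.298365761883665e-18
[415, 149, 280] [0.394 0.363 2.282 4.113 0.324 1.04 ] 8.578983189843772e-20
```

Call:
apply_moves --commands '[[[-0.02,-0.02,-0.02,-0.18],[-0.02,-0.04,-0.04,-0.36],[-0.02,-0.06,-0.05,-0.54],[-0.02,-0.06,-0.05,-0.72],[-0.02,-0.06,-0.05,-0.9],[-0.02,-0.06,-0.05,-1.08],[-0.02,-0.06,-0.05,-1.26],[-0.02,-0.06,-0.05,-1.44]]]'

```text
t: 15.48
ee_pos: [356.3, 108.9, 271.8]
orientation: [-0.499, 0.766, 1.242]
ft_force: [-0.0, 0.5, 0.7]
width: 87.9
```

```bash
python3 s.py
```

```text
15.475 [356.3 108.9 271.8] [0.042 0.365 2.33  1.296 0.732 2.347] F [-0.   0.5  0.7] 87.9
[[0.131, -0.961, 0.244], [0.649, 0.269, 0.712], [-0.749, 0.065, 0.659]] r 373.0 tilt 0.724 tilt az 78.6 jaw az 164.4
```

Call:
apply_moves --commands '[[[0,0,0,-0.18],[0,0,0,-0.36],[0,0,0,-0.54],[0,0,0,-0.72],[0,0,0,-0.9],[0,0,0,-1.07],[0,0,0,-1.23],[0,0,0,-1.39]]]' --gripper 0.056

```text
t: 16.48
ee_pos: [357.7, 109.6, 272.5]
orientation: [0.011, 0.84, 0.144]
ft_force: [-0.4, -0.9, 0.6]
width: 56.0
```

```bash
python3 s.py
python3 - <<'E'
from h import *
for n in ['top','side']:
    snap(n,n+'2.png')
    for l in ['shaft_tip','leather_wheel_center','honing_machine']:
        print(l,n,[(np.round(d['position'],1),round(d['conf'],2)) for d in models.place_of(n,l)])
snap('wrist','wr2.png')
for l in ['shaft_tip','leather_wheel_center','shield_edge','honing_machine']:
        print(l,[(np.round(d['position'],1),round(d['conf'],2)) for d in models.place_of('wrist',l)])
E
```

```text
16.475 [357.7 109.6 272.5] [0.286 0.325 2.434 3.313 0.356 1.575] F [-0.4 -0.9  0.6] 56.0
[[0.658, -0.123, 0.743], [0.131, 0.99, 0.047], [-0.741, 0.067, 0.668]] r 374.0 tilt 0.736 tilt az 11.3 jaw az 97.1
shaft_tip top [(array([542.6,  89.3, 128.1]), 0.62)]
leather_wheel_center top [(array([553.6, 146.6, 129.4]), 0.43)]
honing_machine top [(array([561.4, 294.9,   3.1]), 0.56)]
shaft_tip side [(array([551.1, 149.6, 123.5]), 0.31)]
leather_wheel_center side [(array([548.9, 146.8, 126.2]), 0.58)]
honing_machine side [(array([562.5, 293.3,  -1. ]), 0.86)]
shaft_tip []
leather_wheel_center [(array([551.4, 144.7, 127.4]), 0.87)]
shield_edge []
honing_machine [(array([563.5, 295.1,   1.6]), 0.68)]
```

View pics/wr2.png

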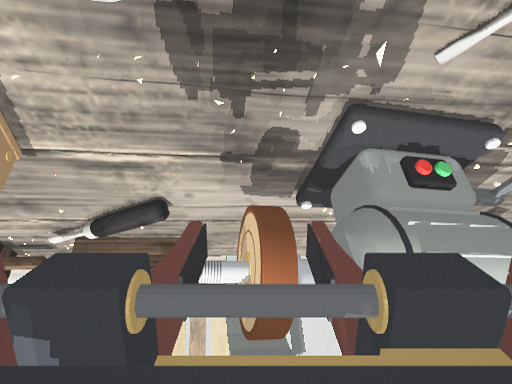

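View pics/side2.png

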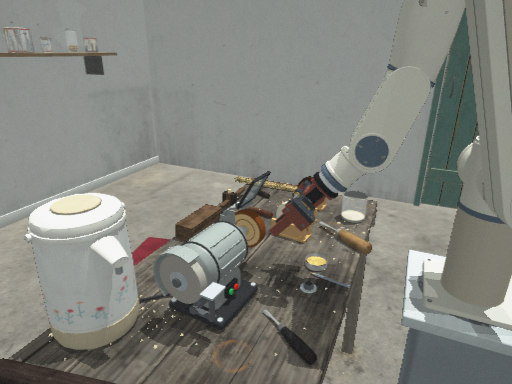

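Call:
apply_moves --commands '[[[-0.003,0.02,0.004,-0.11],[-0.005,0.039,0.007,-0.215],[-0.005,0.039,0.007,-0.215]]]'

```text
t: 17.5
ee_pos: [352.4, 148.9, 279.2]
orientation: [0.1, 0.835, -0.057]
ft_force: [0.1, -0.1, -0.5]
width: 56.0
```

```bash
python3 s.py
python3 - <<'E'
from h import *
o=readout.get_obs(); M=R.from_rotvec(o['orientation']).as_matrix(); n=M[:,0]
C=np.array([549.7,146,128]); G=C-41*np.array([n[0],0,n[2]])/np.hypot(n[0],n[2])
T=G-163*n; print('TCP',T.round(1),'delta',(T-o['ee_pos']).round(1))
im=snap('wrist','wr3.png'); 
for l in ['leather_wheel_center','shaft_tip','honing_machine']:
        print(l,[(np.round(d['position'],1),round(d['conf'],2)) for d in models.place_of('wrist',l)])
print(proj(im,C),proj(im,C-50*np.array([n[0],0,n[2]])))
E
```

```text
17.5 [352.4 148.9 279.2] [0.474 0.317 2.397 4.083 0.401 1.146] F [ 0.1 -0.1 -0.5] 56.0
[[0.67, 0.09, 0.737], [-0.011, 0.994, -0.111], [-0.742, 0.066, 0.667]] r 383.0 tilt 0.734 tilt az -1.0 jaw az 84.8
TCP [413.  147.8 279.4] delta [60.6 -1.1  0.2]
leather_wheel_center []
shaft_tip [(array([544.8,  93.3, 133.5]), 0.83)]
honing_machine [(array([565.1, 293.8,  -0.6]), 0.83)]
[261.76206863 260.26602123] [262.21318647 296.89640809]
```

View pics/wr3.png

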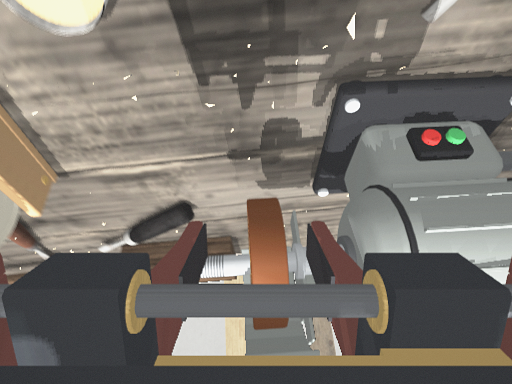

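Call:
apply_moves --commands '[[[0.015,0.002,0,0],[0.03,0.002,0,0],[0.045,0.002,0,0],[0.06,0.002,0,0],[0.06,0.002,0,0]]]'

```text
t: 18.32
ee_pos: [413.7, 150.3, 279.2]
orientation: [0.1, 0.834, -0.056]
ft_force: [0.0, -0.1, -0.2]
width: 56.1
```

```bash
python3 s.py
python3 - <<'E'
from h import *
o=readout.get_obs(); M=R.from_rotvec(o['orientation']).as_matrix(); n=M[:,0]
im=snap('wrist','wr4.png'); print('G',(o['ee_pos']+163*n).round(1),proj(im,o['ee_pos']+163*n))
for y in (146,148,150):
  for s in (-12,12): print(y,s,proj(im,np.array([549.7+.09*s,y+s,128])-50*np.array([.67,0,-.742])).round())
snap('side','side4.png')
E
```

```text
18.325 [413.7 150.3 279.2] [0.4   0.366 2.286 4.094 0.339 1.062] F [ 0.  -0.1 -0.2] 56.1
[[0.671, 0.089, 0.736], [-0.01, 0.994, -0.111], [-0.742, 0.067, 0.668]] r 440.0 tilt 0.735 tilt az -0.9 jaw az 84.9
G [523.1 148.6 158.3] [255.22582876 254.81663038]
146 -12 [224. 265.]
146 12 [275. 262.]
148 -12 [228. 265.]
148 12 [279. 261.]
150 -12 [232. 264.]
150 12 [283. 261.]
```

View pics/wr4.png

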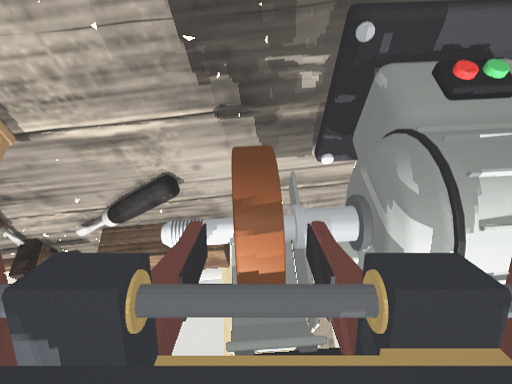

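View pics/side4.png

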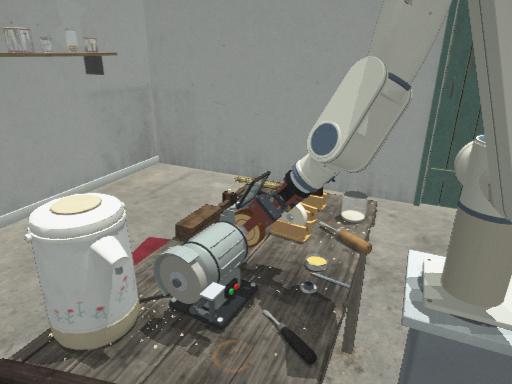

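Call:
apply_moves --commands '[[[0,0.0015,0,0],[0,0.0015,0,0],[0,0.0015,0,0],[0,0.0015,0,0],[0,0.0015,0,0]]]' --gripper 0.016

```text
t: 19.05
ee_pos: [412.3, 152.0, 279.1]
orientation: [0.099, 0.835, -0.055]
ft_force: [-1.5, 0.4, 0.1]
width: 23.7
```

```bash
python3 s.py
python3 - <<'E'
from h import *
snap('wrist','wr5.png'); print(readout.get_obs()['moment'])
E
```

```text
19.05 [412.3 152.  279.1] [0.406 0.365 2.287 4.102 0.34  1.058] F [-1.5  0.4  0.1] 23.7
[[0.67, 0.088, 0.737], [-0.01, 0.994, -0.11], [-0.742, 0.066, 0.667]] r 439.0 tilt 0.734 tilt az -0.8 jaw az 85.0
[0.12191451 0.26271888 0.06607811]
```

View pics/wr5.png

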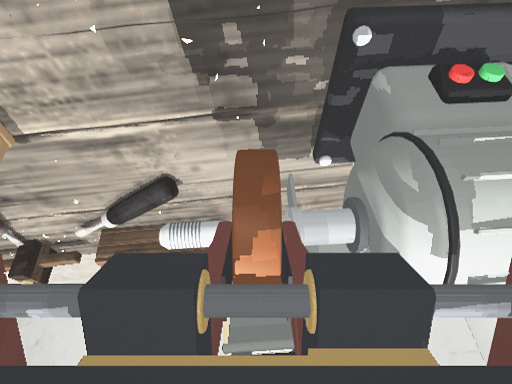

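Call:
apply_moves --commands '[[[0,0,0.002,0],[-0.001,-0.01,0.002,0],[-0.0018,-0.02,0.002,0],[-0.0027,-0.03,0.002,0]]]'

```text
t: 19.6
ee_pos: [409.5, 121.6, 281.0]
orientation: [0.099, 0.836, -0.055]
ft_force: [-0.2, -0.2, -1.9]
width: 23.9
```

```bash
python3 s.py
python3 - <<'E'
from h import *
o=readout.get_obs(); print(o['moment'])
snap('wrist','wr6.png')
E
```

```text
19.6 [409.5 121.6 281. ] [0.328 0.347 2.315 3.944 0.318 1.152] F [-0.2 -0.2 -1.9] 23.9
[[0.67, 0.088, 0.738], [-0.01, 0.994, -0.11], [-0.743, 0.066, 0.666]] r 427.0 tilt 0.734 tilt az -0.8 jaw az 84.9
[0.05356331 0.41297922 0.02467914]
```

View pics/wr6.png

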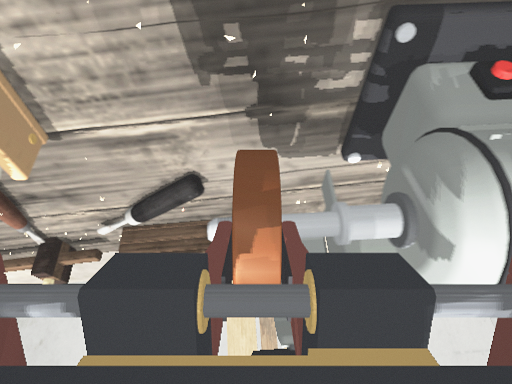

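Call:
apply_moves --commands '[[[-0.0012,-0.013,0,0],[-0.0024,-0.026,0,0],[-0.0036,-0.039,0,0],[-0.0048,-0.052,0,0],[-0.006,-0.065,0,0],[-0.0072,-0.078,0,0],[-0.0072,-0.078,0,0]]]'

```text
t: 20.52
ee_pos: [402.4, 43.5, 281.1]
orientation: [0.1, 0.836, -0.057]
ft_force: [-0.4, -0.7, -1.5]
width: 24.3
```

```bash
python3 s.py
python3 - <<'E'
from h import *
snap('wrist','wr7.png')
for n in ['wrist','side','top']: print([(np.round(d['position'],1),round(d['conf'],2)) for d in models.place_of(n,'leather_wheel_center')])
E
```

```text
20.525 [402.4  43.5 281.1] [0.103 0.324 2.369 3.423 0.292 1.488] F [-0.4 -0.7 -1.5] 24.3
[[0.67, 0.089, 0.737], [-0.011, 0.994, -0.111], [-0.743, 0.066, 0.666]] r 405.0 tilt 0.734 tilt az -0.9 jaw az 84.9
[]
[(array([552.7, 148.4, 125.6]), 0.88)]
[(array([553.6, 146.6, 129.4]), 0.43)]
```

View pics/wr7.png

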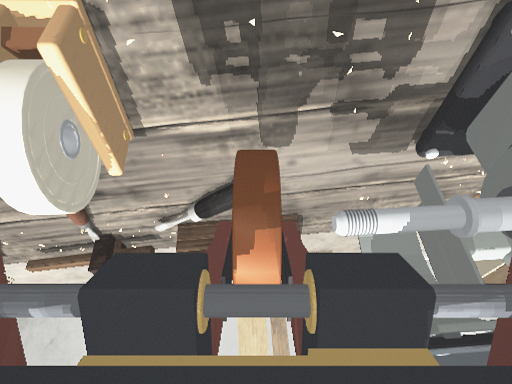

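```bash
cat > plan.py <<'E'
from ik import *
import ik,sys
o=readout.get_obs(); M=R.from_rotvec(o['orientation'])
def path(wps,n=8):
    q=o['qpos']; p0=o['ee_pos']; y0=0
    for (p,y) in wps:
        p=np.array(p,float)
        for k in range(1,n+1):
            pp=p0+(p-p0)*k/n; yy=y0+(y-y0)*k/n
            s=ik.ik(pp,E('z',yy)*M,K,q); dq=abs(s.x-q).max(); q=s.x
            pe,Re=fk(q,K); er=np.linalg.norm((Re*(E('z',yy)*M).inv()).as_rotvec())
            if k%4==0: print(pp.round(),round(yy,2),q.round(2),'err mm',np.linalg.norm(pe-pp).round(1),'rad',er.round(3),'dq',dq.round(2))
        p0=p;y0=y
    return q
E
python3 - <<'E'
from plan import *
for zz in (300,320,340,360):
    print(zz); path([([402,43,zz],0),([383,-181,zz],-.216),([383,-181,217],-.216)])
print('out'); path([([440,43,340],0),([440,-181,340],-.216),([383,-181,217],-.216)])
E
```

```text
300
[402.  44. 291.] 0.0 [0.1  0.3  2.36 3.45 0.26 1.46] err mm 0.0 rad 0.0 dq 0.01
[402.  43. 300.] 0.0 [0.1  0.27 2.36 3.48 0.23 1.42] err mm 0.0 rad 0.0 dq 0.01
[392. -69. 300.] -0.11 [-0.23  0.26  2.37  2.84  0.24  1.89] err mm 0.0 rad 0.0 dq 0.16
[ 383. -181.  300.] -0.22 [-0.53  0.29  2.32  2.3   0.27  2.27] err mm 0.0 rad 0.0 dq 0.12
[ 383. -181.  258.] -0.22 [-0.53  0.41  2.33  2.56  0.37  2.  ] err mm 0.0 rad 0.0 dq 0.05
[ 383. -181.  217.] -0.22 [-0.53  0.53  2.34  2.7   0.48  1.85] err mm 0.0 rad 0.0 dq 0.03
320
[402.  44. 301.] 0.0 [0.1  0.27 2.36 3.49 0.23 1.41] err mm 0.0 rad 0.0 dq 0.02
[402.  43. 320.] 0.0 [0.1  0.21 2.35 3.62 0.17 1.29] err mm 0.0 rad 0.0 dq 0.04
[392. -69. 320.] -0.11 [-0.23  0.2   2.36  2.72  0.17  2.01] err mm 0.0 rad 0.0 dq 0.22
[ 383. -181.  320.] -0.22 [-0.53  0.24  2.31  2.1   0.23  2.48] err mm 0.0 rad 0.0 dq 0.12
[ 383. -181.  268.] -0.22 [-0.53  0.38  2.33  2.51  0.34  2.05] err mm 0.0 rad 0.0 dq 0.08
[ 383. -181.  217.] -0.22 [-0.53  0.53  2.34  2.7   0.48  1.85] err mm 0.0 rad 0.0 dq 0.04
340
[402.  44. 311.] 0.0 [0.1  0.24 2.35 3.55 0.2 
[... 839 characters left out ...]
  288.] -0.22 [-0.53  0.32  2.32  2.39  0.29  2.18] err mm 0.0 rad 0.0 dq 0.15
[ 383. -181.  217.] -0.22 [-0.53  0.53  2.34  2.7   0.48  1.85] err mm 0.0 rad 0.0 dq 0.06
out
[421.  44. 311.] 0.0 [0.1  0.26 2.32 3.56 0.18 1.34] err mm 0.0 rad 0.0 dq 0.05
[440.  43. 340.] 0.0 [0.1  0.21 2.27 3.95 0.11 0.95] err mm 2.4 rad 0.008 dq 0.12
[440. -69. 340.] -0.11 [-0.2   0.22  2.27  2.54  0.11  2.21] err mm 4.6 rad 0.014 dq 0.35
[ 440. -181.  340.] -0.22 [-0.45  0.27  2.21  2.11  0.15  2.54] err mm 7.9 rad 0.024 dq 0.06
[ 412. -181.  278.] -0.22 [-0.49  0.37  2.28  2.48  0.28  2.12] err mm 0.0 rad 0.0 dq 0.12
[ 383. -181.  217.] -0.22 [-0.53  0.53  2.34  2.7   0.48  1.85] err mm 0.0 rad 0.0 dq 0.05
```

Run:
```python
from plan import *
path([([300,43,305],0),([300,-130,305],0),([300,-150,305],-.216),([383,-181,285],-.216),([383,-181,217],-.216)])
im=viewer.get_image('side');it=viewer.get_image('top')
for n in ['side','top']:
  for l in ['leather_wheel_center','felt_wheel_center','stand_a']: print(n,l,[(np.round(d['position'],1),round(d['conf'],2)) for d in models.place_of(n,l)])
print(o['ee_pos']+[137.4,-1.7,-151.1])
```

```text
[351.  44. 293.] 0.0 [0.12 0.24 2.46 3.45 0.3  1.47] err mm 0.0 rad 0.0 dq 0.02
[300.  43. 305.] 0.0 [0.15 0.14 2.55 3.52 0.3  1.43] err mm 0.0 rad 0.0 dq 0.03
[300. -44. 305.] 0.0 [-0.25  0.14  2.55  2.61  0.31  2.01] err mm 0.0 rad 0.0 dq 0.21
[ 300. -130.  305.] 0.0 [-0.59  0.18  2.49  1.99  0.41  2.34] err mm 0.0 rad 0.0 dq 0.12
[ 300. -140.  305.] -0.11 [-0.59  0.18  2.49  2.14  0.37  2.28] err mm 0.0 rad 0.0 dq 0.04
[ 300. -150.  305.] -0.22 [-0.59  0.18  2.49  2.32  0.33  2.19] err mm 0.0 rad 0.0 dq 0.05
[ 342. -166.  295.] -0.22 [-0.55  0.26  2.41  2.39  0.32  2.15] err mm 0.0 rad 0.0 dq 0.02
[ 383. -181.  285.] -0.22 [-0.53  0.33  2.33  2.41  0.3   2.15] err mm 0.0 rad 0.0 dq 0.02
[ 383. -181.  251.] -0.22 [-0.53  0.43  2.34  2.59  0.39  1.96] err mm 0.0 rad 0.0 dq 0.04
[ 383. -181.  217.] -0.22 [-0.53  0.53  2.34  2.7   0.48  1.85] err mm 0.0 rad 0.0 dq 0.02
side leather_wheel_center [(array([539.3,  41.8, 126.8]), 0.92), (array([547.4,  87.5, 127.5]), 0.48), (array([507.9, 151. , 278.6]), 0.26)]
side felt_wheel_center [(array([506.8, -90. ,  64.2]), 0.56)]
side stand_a [(array([ 517.6, -217.2,    0.6]), 0.7)]
top leather_wheel_center [(array([544.9,  41.2, 133.6]), 0.66)]
top felt_wheel_center [(array([507.9, -91.8,  64.8]), 0.75)]
top stand_a [(array([ 521.1, -212.7,   -1.1]), 0.95)]
[539.98084366  42.64818399 130.03185008]
```

Call:
apply_moves --commands '[[[-0.03,0,0.01,0],[-0.065,-0.01,0.024,0],[-0.1,-0.03,0.024,0],[-0.1,-0.065,0.024,0],[-0.1,-0.1,0.024,-0.05],[-0.1,-0.135,0.024,-0.11],[-0.1,-0.165,0.024,-0.17],[-0.1,-0.195,0.024,-0.216]]]'

```text
t: 22.12
ee_pos: [302.3, -152.2, 305.2]
orientation: [0.19, 0.821, -0.26]
ft_force: [0.6, -0.4, -1.6]
width: 24.0
```

```bash
python3 s.py
python3 - <<'E'
from h import *
im=snap('wrist','wr8.png')
print([(np.round(d['position'],1),round(d['conf'],2)) for d in models.place_of('wrist','stand_a')])
snap('side','side8.png')
E
```

```text
22.125 [ 302.3 -152.2  305.2] [-0.59   0.182  2.482  2.317  0.325  2.197] F [ 0.6 -0.4 -1.6] 24.0
[[0.652, 0.301, 0.696], [-0.155, 0.951, -0.267], [-0.742, 0.066, 0.667]] r 338.0 tilt 0.735 tilt az -13.3 jaw az 72.4
[(array([ 515.9, -210.2,    1.7]), 0.75)]
```

View pics/wr8.png

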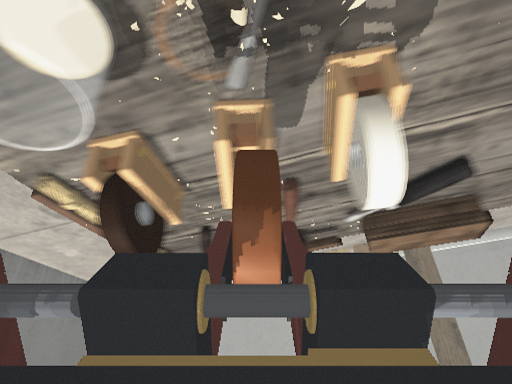

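View pics/side8.png

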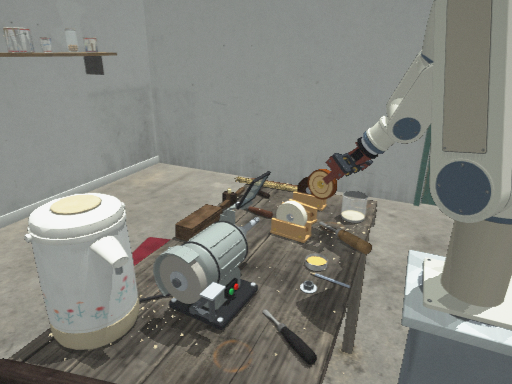

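```bash
cat > ov.py <<'E'
from h import *
def ov(im,cx,cy,yaw,f,crop,sc,z=53):
    a=cv2.resize(im['color'][:,:,::-1][crop[1]:crop[3],crop[0]:crop[2]],None,fx=sc,fy=sc,interpolation=cv2.INTER_CUBIC)
    c,s=np.cos(yaw),np.sin(yaw)
    for hw in (27.5,14.5):
        pts=[proj(im,[cx+c*x-s*y,cy+s*x+c*y,z]) for x,y in [(62,hw),(62,-hw),(-62,-hw),(-62,hw)]]
        pts=((np.array(pts)-crop[:2]+.5)*sc).astype(int); cv2.polylines(a,[pts],True,(0,255,0) if hw>20 else (255,0,255),1)
    cv2.imwrite('pics/'+f,a)
E
python3 - <<'E'
from ov import *
im=viewer.get_image('wrist'); it=viewer.get_image('top')
np.save('w8.npy',im,allow_pickle=True); np.save('t8.npy',it,allow_pickle=True)
ov(im,517,-212,np.radians(-17.5),'ow1.png',(150,70,340,230),4)
ov(it,517,-212,np.radians(-17.5),'ot1.png',(280,190,350,250),9)
print([(np.round(d['position'],1),round(d['conf'],2)) for d in models.place_of('wrist','stand_a')])
E
```

```text
[(array([ 517.5, -210.7,    1.7]), 0.55)]
```

View pics/ow1.png

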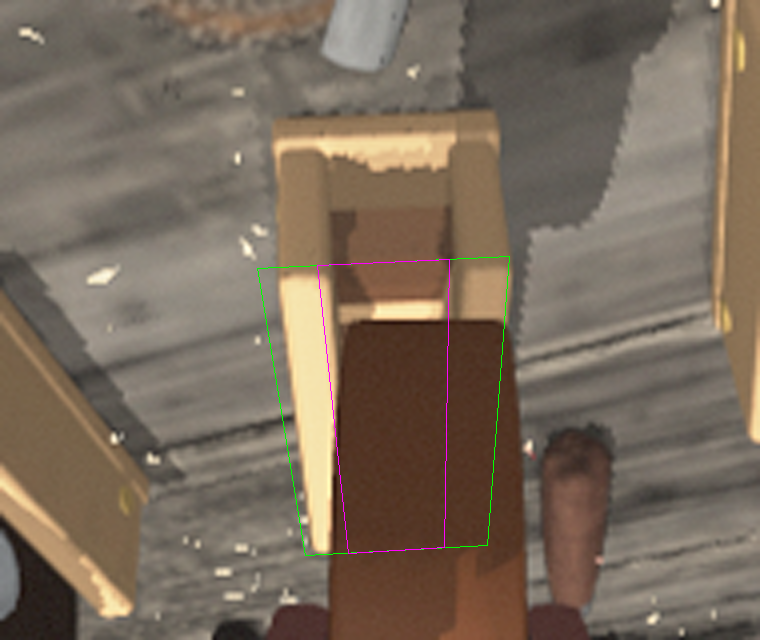

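View pics/ot1.png

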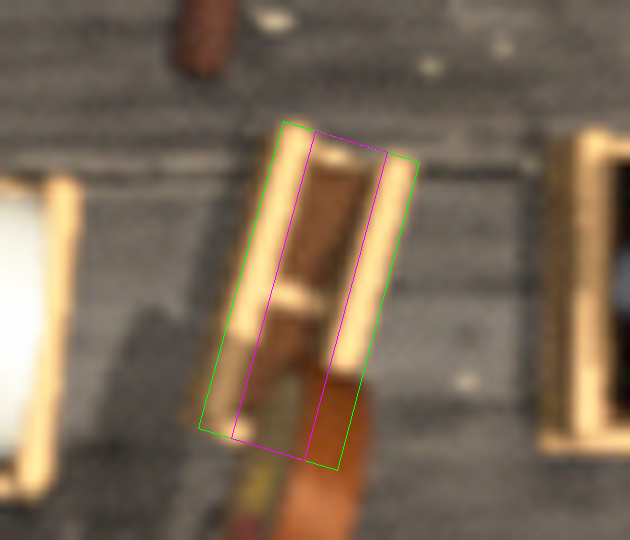

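Run:
```python
from ov import *
from scipy.optimize import least_squares
im=np.load('w8.npy',allow_pickle=True).item()
cr=np.array([150,70])
pts={(-62,-27.5):(281,270),(-62,-14.5):(331,270),(-62,14.5):(450,260),(-62,27.5):(507,258),(62,-27.5):(311,553)}
def f(x,z=53):
    c,s=np.cos(x[2]),np.sin(x[2]); return np.concatenate([proj(im,[x[0]+c*a-s*b,x[1]+s*a+c*b,z])-(np.array(p)/4+cr-.5) for (a,b),p in pts.items()])
for z in (53,40,30):
    s=least_squares(f,[517,-212,-.3],kwargs={'z':z},x_scale=[10,10,.1]); print(z,s.x[:2].round(1),np.degrees(s.x[2]).round(1),s.fun.reshape(-1,2).round(1).tolist())
for p in pts.values(): print(pix2plane(im,p[0]/4+cr[0]-.5,p[1]/4+cr[1]-.5,53).round(1))
c,s=np.cos(-.305),np.sin(-.305)
for z in (0,53):
  for b in (-27.5,27.5): print('corner',z,b,(proj(im,[517-62*c-s*b,-212-62*s+c*b,z])-cr)*4)
```

```text
53 [ 518.4 -210.5] -17.6 [[-3.6, 0.3], [-1.2, -0.4], [2.2, 0.4], [2.7, 0.2], [0.1, 1.0]]
40 [ 531.8 -214.8] -17.9 [[-1.6, 0.3], [-0.2, -0.3], [1.0, 0.8], [0.5, 0.7], [0.4, -2.3]]
30 [ 542.1 -218.2] -18.2 [[-0.3, 0.4], [0.5, -0.1], [0.2, 1.1], [-0.9, 1.1], [0.6, -4.6]]
[ 451.8 -214.9   53. ]
[ 455.8 -204.8   53. ]
[ 462.5 -179.6   53. ]
[ 466.5 -167.7   53. ]
[ 566.9 -254.6   53. ]
corner 0 -27.5 [256.86159254 104.42087041]
corner 0 27.5 [484.53625976  93.9554757 ]
corner 53 -27.5 [255.14852141 266.97819886]
corner 53 27.5 [506.91075964 254.26780645]
```

Run:
```python
from ov import *
im=np.load('w8.npy',allow_pickle=True).item(); o=readout.get_obs(); M=R.from_rotvec(o['orientation']).as_matrix()
a=im['color'][:,:,::-1].copy()
for cx,cz,col in [(205,1.5,(0,255,0)),(201,1.5,(255,0,0)),(205,6,(0,0,255))]:
  C=o['ee_pos']+M@np.array([cx,0,cz])
  for s in (-12,12):
    P=[proj(im,C+M@np.array([50*np.cos(t),s,50*np.sin(t)])) for t in np.linspace(0,2*np.pi,80)]
    P=np.array(P); print(cx,cz,s,P[:,1].min().round(1),P[P[:,1].argmin(),0].round(1))
    if col==(0,255,0): cv2.polylines(a,[P.astype(int)],True,col,1)
cv2.imwrite('pics/ow2.png',a)
C=o['ee_pos']+M@np.array([205,0,1.5]); T=np.array([517.4,-213.2,66]); print(C.round(1),(T-C).round(1))
c,s=np.cos(-.307),np.sin(-.307)
```

```text
205 1.5 -12 146.2 239.2
205 1.5 12 146.1 278.3
201 1.5 -12 146.9 238.9
201 1.5 12 146.8 278.7
205 6 -12 153.5 239.4
205 6 12 153.4 278.2
[ 437.  -182.   153.8] [ 80.4 -31.2 -87.8]
```

View pics/ow2.png

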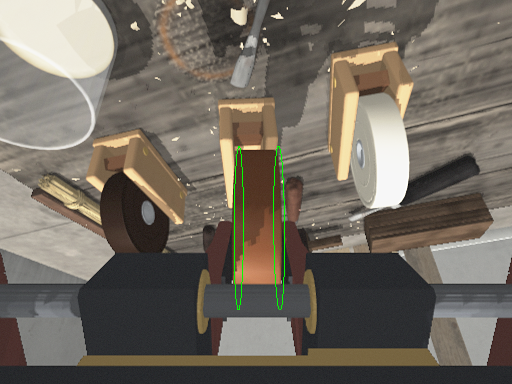

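Call:
apply_moves --commands '[[[0.02,-0.008,0,0],[0.045,-0.017,0,0],[0.065,-0.025,-0.01,0],[0.079,-0.03,-0.022,0],[0.079,-0.03,-0.03,0],[0.079,-0.03,-0.03,0]]]'

```text
t: 23.18
ee_pos: [381.3, -179.9, 274.5]
orientation: [0.189, 0.824, -0.256]
ft_force: [-0.1, -0.2, -1.8]
width: 24.1
```

```bash
python3 s.py
python3 - <<'E'
from ov import *
o=readout.get_obs(); M=R.from_rotvec(o['orientation']).as_matrix(); C=o['ee_pos']+M@np.array([205,0,2.8]); print(C.round(1))
im=viewer.get_image('wrist'); np.save('w9.npy',im,allow_pickle=True)
ov(im,518,-210.5,np.radians(-17.6),'ow3.png',(180,110,330,240),5)
it=snap('top','top9.png'); ov(it,518,-210.5,np.radians(-17.6),'ot3.png',(280,190,350,250),9)
E
```

```text
23.175 [ 381.3 -179.9  274.5] [-0.529  0.358  2.333  2.474  0.326  2.085] F [-0.1 -0.2 -1.8] 24.1
[[0.651, 0.297, 0.698], [-0.151, 0.952, -0.265], [-0.744, 0.067, 0.665]] r 422.0 tilt 0.732 tilt az -13.1 jaw az 72.7
[ 516.8 -211.6  123.9]
```

View pics/ow3.png

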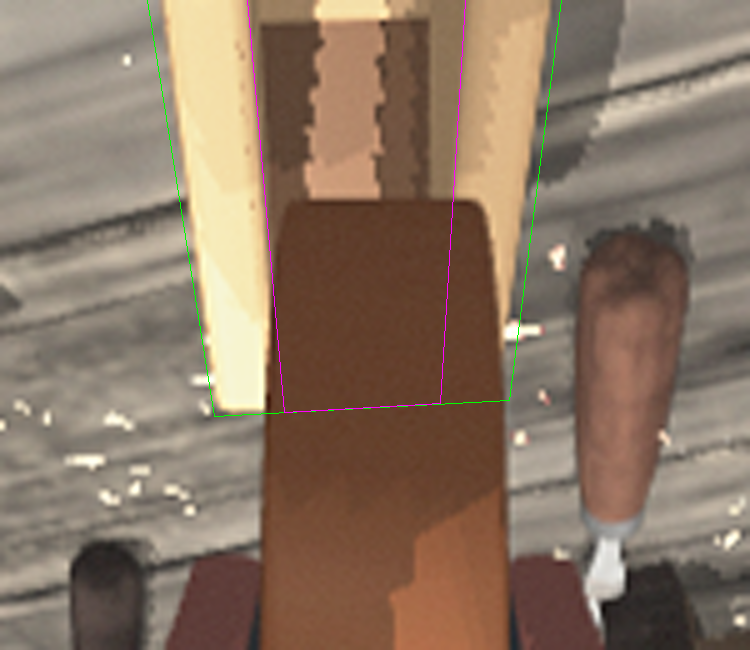

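View pics/ot3.png

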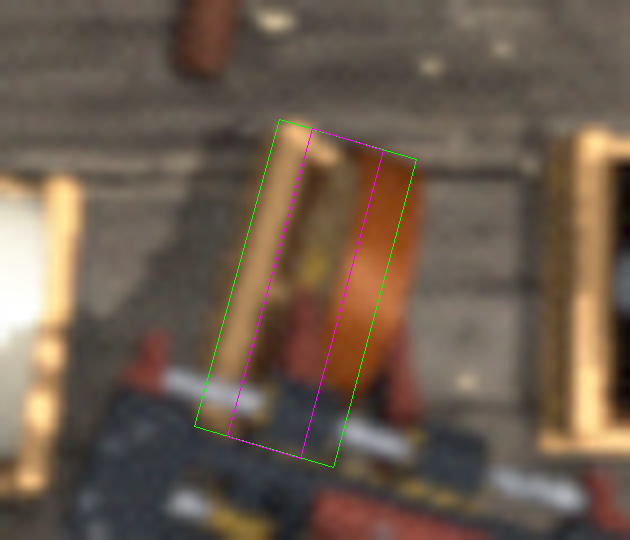

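Run:
```python
from ov import *
im=np.load('w9.npy',allow_pickle=True).item(); o=readout.get_obs(); M=R.from_rotvec(o['orientation']).as_matrix()
C=o['ee_pos']+M@np.array([205,0,2.8]); yw=np.radians(-17.6); S=np.array([[np.cos(yw),np.sin(yw)],[-np.sin(yw),np.cos(yw)]])
for s in(-12,12):
    Q=[C+M@np.array([50*np.cos(t),s,50*np.sin(t)]) for t in np.linspace(0,2*np.pi,160)]; P=np.array([proj(im,q) for q in Q]); i=P[:,1].argmin()
    print(s,P[i].round(1),Q[i].round(1),S@(Q[i][:2]-[518,-210.5]))
    u=(285 if s<0 else 487)/5+180-.5
    w=pix2plane(im,u,202/5+110-.5,Q[i][2]); print(' obs',w.round(1),(S@(w[:2]-[518,-210.5])).round(1))
print('Cs',S@(C[:2]-[518,-210.5]))
```

```text
-12 [235.4 151.6] [ 482.4 -211.3   86.8] [-33.73759769 -11.53771308]
 obs [ 481.1 -210.1   86.8] [-35.2 -10.8]
12 [274.6 151.6] [ 489.5 -188.4   88.4] [-33.83754662  12.40889446]
 obs [ 488.5 -186.7   88.4] [-35.3  13.8]
Cs [-0.40375526 -1.90234504]
```

Call:
apply_moves --commands '[[[0.0,-0.0006,-0.008,0],[0.0,-0.0006,-0.016,0],[0.0,-0.0006,-0.022,0],[0.0,-0.0006,-0.028,0],[0.0,-0.0006,-0.028,0]]]'

```text
t: 23.9
ee_pos: [381.4, -181.6, 246.8]
orientation: [0.19, 0.823, -0.258]
ft_force: [-0.3, 0.0, -1.5]
width: 24.0
```

```bash
python3 s.py
python3 - <<'E'
from ov import *
o=readout.get_obs(); print(o['moment'])
im=viewer.get_image('wrist'); np.save('w10.npy',im,allow_pickle=True)
ov(im,518,-210.5,np.radians(-17.6),'ow4.png',(180,110,330,240),5)
E
```

```text
23.9 [ 381.4 -181.6  246.8] [-0.533  0.438  2.339  2.601  0.398  1.948] F [-0.3  0.  -1.5] 24.0
[[0.652, 0.299, 0.697], [-0.153, 0.952, -0.265], [-0.743, 0.067, 0.666]] r 422.0 tilt 0.734 tilt az -13.2 jaw az 72.6
[0.14531112 0.46171522 0.02329071]
```

View pics/ow4.png

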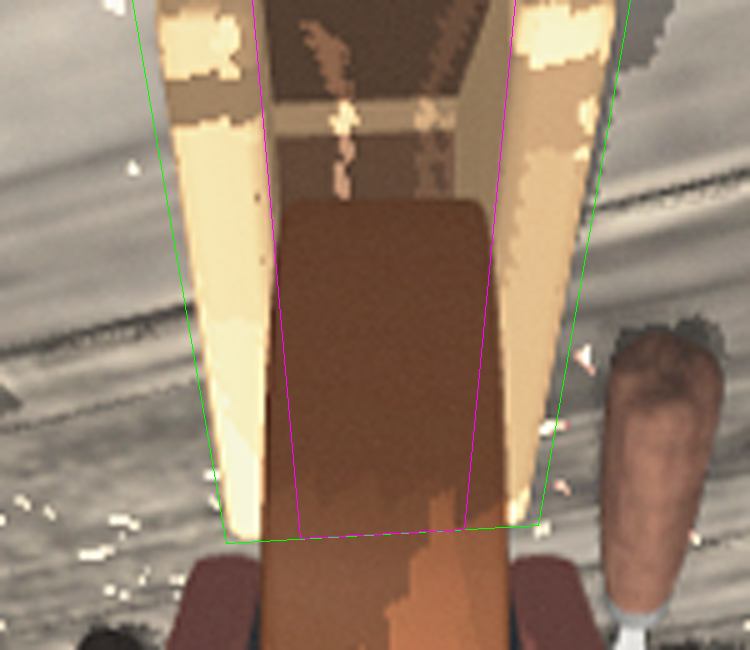

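Call:
apply_moves --commands '[[[0.0,0.0004,-0.005,0],[0.0,0.0004,-0.01,0],[0.0,0.0004,-0.015,0],[0.0,0.0004,-0.02,0],[0.0,0.0004,-0.02,0]]]'

```text
t: 24.58
ee_pos: [381.4, -181.2, 226.6]
orientation: [0.19, 0.823, -0.258]
ft_force: [0.8, 0.0, -1.8]
width: 24.0
```

```bash
python3 s.py
python3 - <<'E'
from ov import *
o=readout.get_obs(); print(o['moment'])
snap('side','side10.png')
for n in ['side']: print([(np.round(d['position'],1),round(d['conf'],2)) for d in models.place_of(n,'leather_wheel_center')])
im=viewer.get_image('wrist')
ov(im,518,-210.5,np.radians(-17.6),'ow5.png',(180,110,330,240),5)
E
```

```text
24.575 [ 381.4 -181.2  226.6] [-0.532  0.497  2.342  2.669  0.452  1.875] F [ 0.8  0.  -1.8] 24.0
[[0.652, 0.299, 0.697], [-0.153, 0.952, -0.266], [-0.743, 0.067, 0.666]] r 422.0 tilt 0.733 tilt az -13.2 jaw az 72.6
[0.1768588  0.35860787 0.01495034]
[(array([ 517.4, -212.6,   76.2]), 0.84), (array([504.2, -88.9,  64.4]), 0.24)]
```

View pics/ow5.png

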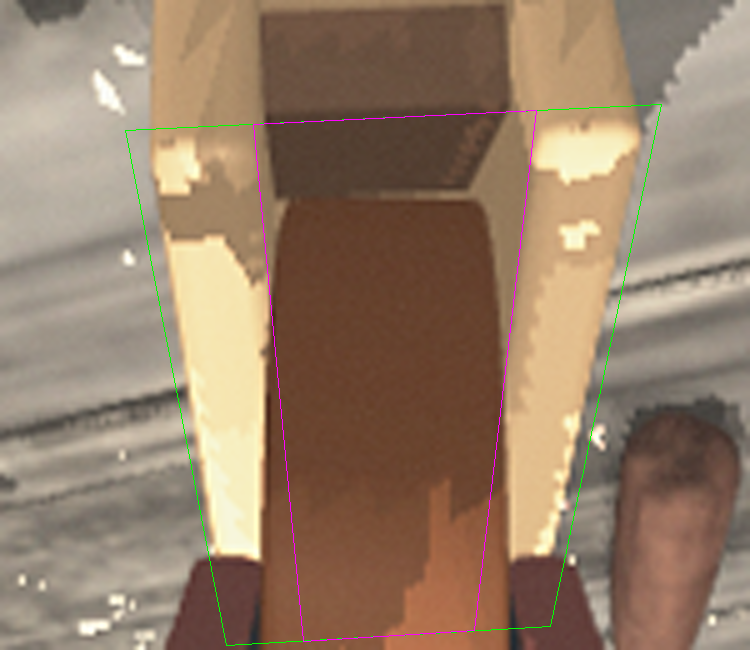

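Call:
apply_moves --commands '[[[0.0,0.0005,-0.003,0],[0.0,0.0005,-0.006,0],[0.0,0.0005,-0.008,0],[0.0,0.0005,-0.008,0]]]'

```text
t: 25.22
ee_pos: [381.6, -180.8, 219.0]
orientation: [0.189, 0.822, -0.258]
ft_force: [0.1, -0.7, -1.9]
width: 23.6
```

```bash
python3 s.py
```

```text
25.225 [ 381.6 -180.8  219. ] [-0.531  0.52   2.343  2.692  0.473  1.85 ] F [ 0.1 -0.7 -1.9] 23.6
[[0.652, 0.299, 0.696], [-0.153, 0.952, -0.265], [-0.742, 0.066, 0.667]] r 422.0 tilt 0.734 tilt az -13.2 jaw az 72.6
```

Call:
apply_moves --commands '[[[0.0,0,-0.001,0],[0.0,0,-0.002,0],[0.0,0,-0.002,0]]]'

```text
t: 25.6
ee_pos: [382.1, -181.0, 217.6]
orientation: [0.189, 0.819, -0.258]
ft_force: [2.3, -0.8, 2.6]
width: 24.3
```

Call:
apply_moves --commands '[[[0.0,0,-0.001,0],[0.0,0,-0.0015,0],[0.0,0,-0.0015,0]]]'

```text
t: 25.98
ee_pos: [382.6, -181.2, 216.6]
orientation: [0.188, 0.817, -0.258]
ft_force: [2.5, -0.0, 7.5]
width: 23.7
```

```bash
python3 s.py
python3 - <<'E'
from ov import *
snap('side','side11.png');snap('top','top11.png')
for n in ['side','top']: print([(np.round(d['position'],1),round(d['conf'],2)) for d in models.place_of(n,'leather_wheel_center')])
im=viewer.get_image('wrist')
ov(im,518,-210.5,np.radians(-17.6),'ow6.png',(180,110,330,240),5)
E
```

```text
25.975 [ 382.6 -181.2  216.6] [-0.531  0.528  2.341  2.701  0.485  1.84 ] F [ 2.5 -0.   7.5] 23.7
[[0.656, 0.298, 0.693], [-0.154, 0.952, -0.264], [-0.739, 0.066, 0.671]] r 423.0 tilt 0.739 tilt az -13.2 jaw az 72.6
[(array([ 516.2, -213.4,   64.1]), 0.65)]
[(array([ 520.3, -216.1,   68. ]), 0.58)]
```

View pics/ow6.png

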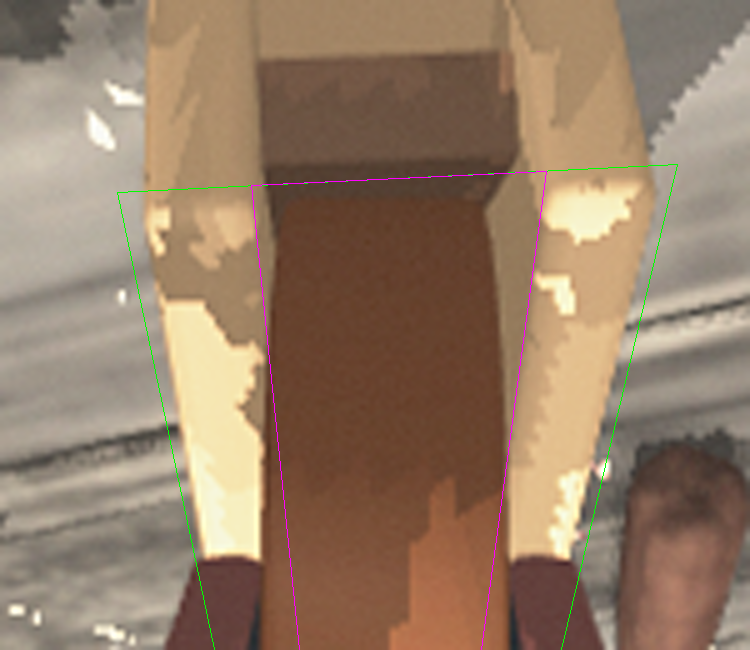

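Call:
apply_moves --commands '[[[0.0015,-0.0004,0,0],[0.0015,-0.0004,-0.001,0],[0.0015,-0.0004,-0.001,0]]]'

```text
t: 26.6
ee_pos: [383.7, -181.5, 215.9]
orientation: [0.188, 0.816, -0.258]
ft_force: [-3.0, 1.4, 16.1]
width: 24.2
```

```bash
python3 s.py
python3 - <<'E'
from ov import *
snap('side','side12.png')
for n in ['side']: print([(np.round(d['position'],1),round(d['conf'],2)) for d in models.place_of(n,'leather_wheel_center')])
E
```

```text
26.6 [ 383.7 -181.5  215.9] [-0.53   0.531  2.339  2.703  0.486  1.839] F [-3.   1.4 16.1] 24.2
[[0.656, 0.299, 0.693], [-0.154, 0.952, -0.264], [-0.739, 0.066, 0.671]] r 424.0 tilt 0.74 tilt az -13.2 jaw az 72.6
[(array([ 519.2, -212.1,   61.4]), 0.51)]
```

Call:
apply_moves --commands '[[[-0.0005,0,0.0015,0],[-0.0005,0,0.0015,0]]]'

```text
t: 26.95
ee_pos: [383.2, -181.5, 216.7]
orientation: [0.189, 0.819, -0.258]
ft_force: [1.2, -1.3, 6.4]
width: 23.5
```

Call:
apply_moves --commands '[[[0,0,0,0],[0,0,0,0],[0,0,0,0],[0,0,0,0],[0,0,0,0]]]' --gripper 0.054

```text
t: 27.58
ee_pos: [382.4, -181.1, 216.0]
orientation: [0.189, 0.822, -0.258]
ft_force: [-0.0, -0.2, -0.1]
width: 54.3
```

```bash
python3 s.py
python3 - <<'E'
from ov import *
snap('wrist','wr13.png')
for n in ['side','top']:
    snap(n,n+'13.png'); print([(np.round(d['position'],1),round(d['conf'],2)) for d in models.place_of(n,'leather_wheel_center')])
E
```

```text
27.575 [ 382.4 -181.1  216. ] [-0.53   0.528  2.341  2.698  0.479  1.843] F [-0.  -0.2 -0.1] 54.3
[[0.652, 0.299, 0.697], [-0.153, 0.952, -0.265], [-0.743, 0.066, 0.667]] r 423.0 tilt 0.734 tilt az -13.2 jaw az 72.6
[(array([ 517.6, -211.4,   63.8]), 0.59), (array([546.8,  89. , 128.2]), 0.37)]
[(array([ 523.3, -208.8,   67.1]), 0.59)]
```

View pics/wr13.png

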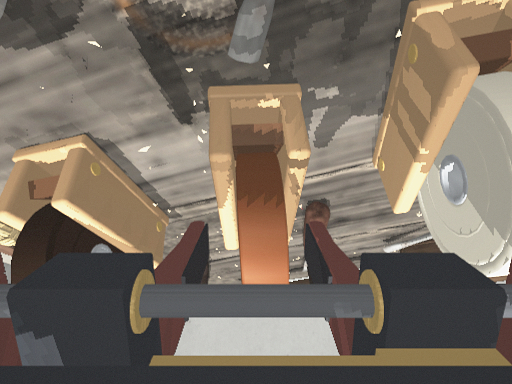

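Call:
apply_moves --commands '[[[-0.007,0.0016,0.008,0],[-0.014,0.0032,0.016,0],[-0.022,0.005,0.025,0],[-0.03,0.007,0.034,0],[-0.04,0.0093,0.045,0],[-0.05,0.0116,0.057,0],[-0.06,0.014,0.068,0],[-0.06,0.014,0.068,0]]]'

```text
t: 28.82
ee_pos: [321.8, -167.0, 285.0]
orientation: [0.189, 0.82, -0.259]
ft_force: [-0.5, -0.2, -0.1]
width: 54.0
```

```bash
python3 s.py
python3 - <<'E'
from ov import *
snap('wrist','wr14.png')
for n in ['side','top','wrist']:
    im=snap(n,n+'14.png')
    for l in ['leather_wheel_center','felt_wheel_center','hardwood_wheel_center']: print(n,l,[(np.round(d['position'],1),round(d['conf'],2)) for d in models.place_of(n,l)][:2])
    if n=='top': ov(im,518,-210.5,np.radians(-17.6),'ot14.png',(280,190,350,250),9,z=53)
E
```

```text
28.825 [ 321.8 -167.   285. ] [-0.596  0.276  2.447  2.42   0.37   2.08 ] F [-0.5 -0.2 -0.1] 54.0
[[0.653, 0.299, 0.695], [-0.154, 0.952, -0.265], [-0.741, 0.066, 0.668]] r 363.0 tilt 0.736 tilt az -13.3 jaw az 72.5
side leather_wheel_center [(array([ 519.1, -210.1,   62.8]), 0.73)]
side felt_wheel_center [(array([504.4, -91.1,  64.2]), 0.73)]
side hardwood_wheel_center [(array([ 519.4, -342.5,   66.9]), 0.73)]
top leather_wheel_center [(array([ 525.5, -210.2,   65. ]), 0.74)]
top felt_wheel_center [(array([512.2, -91.1,  66.4]), 0.56)]
top hardwood_wheel_center []
wrist leather_wheel_center []
wrist felt_wheel_center [(array([508.5, -87.7,  60.9]), 0.88)]
wrist hardwood_wheel_center [(array([ 517.5, -339. ,   66.5]), 0.65)]
```

View pics/wrist14.png

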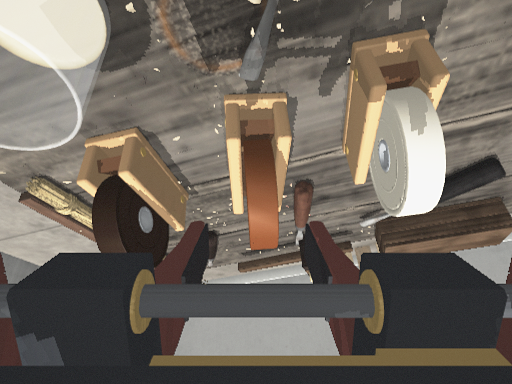

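View pics/side14.png

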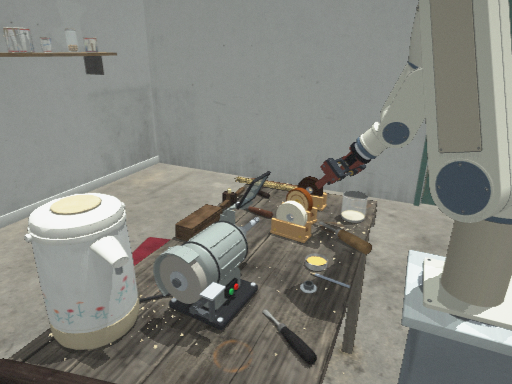

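```bash
python3 -c "
from workcell import workorder; print(workorder.close_job())"
```

```text
the job is handed in; nothing more can be done
None
```

The leather wheel is off the shaft and standing released in the V bed of the empty stand. The job was handed in at about 29 s of the 51 s allowed, and no verdict was reported.

**How it went**
- **Tilting the hand:** The moves only turn the tool about the vertical, so a slanted grasp could not be commanded directly. I tilted the hand to about 48° below horizontal by repeatedly commanding poses out of reach, high above the bench. One of these pushes gave a wrist reading of about 94 N, under the 120 N limit.
- **Taking the wheel off:** I gripped the upper front rim, lifted 2 mm so the bore was clear of the shaft, and slid it straight off. Readings during the slide were about 2 N, roughly the wheel's own weight.
- **Placing it:** I carried it round in front of the felt wheel and lowered it into the slot. The bed then pushed back with up to about 16 N. I eased off before opening the fingers and backed the hand away along its own slant.

**Last checks**
- **Height and across the slot:** The side and top cameras put the wheel centre at about (519, −210, 63) and (525.5, −210, 65) mm. The stand's middle is at about (518, −210.5), so height and sideways position are within tolerance.
- **Along the slot:** The top camera reads about 7 mm further along x than the stand's middle, while the side camera reads 1 mm. The top camera also read the felt wheel about 8 mm further along x than the side camera did at that moment, so I trust the side reading.
- **Other wheels:** The felt wheel's readings, and the hardwood wheel's from the side and wrist cameras, show them within about 5 mm of where they started, which is near the detection error. The top camera did not find the hardwood wheel, and the wrist camera did not find the leather wheel.
- **Robot:** The measured force was near zero and the hand was clear of everything. The jaws stayed about 4° off level throughout.

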